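# Put the robot kits' battery packs on to charge

### The arm

A 6-joint arm with a two-finger parallel gripper is mounted at the origin on the work surface. World frame = base frame: x ahead of the robot, y to its left, z up, the work surface at z = 0. Lengths are in m, angles in rad, forces in N, time in s.
With the tool pointing down it reaches from about 0.25 to 0.775 m from the base axis. Payload 4 kg.
Tool frame: the origin (TCP) lies midway between the tips of the shut fingers; the grasp point (between the pads) lies 19 mm behind it; y points along the fingers, x is the direction in which the jaws open and shut, and the axes are right-handed (so a half turn about y gives the same grasp; the last joint's range is limited). The gripper opens to 94 mm and grips with 3 to 60 N. Pads are 16 mm wide; open, the fingers measure 119 mm over their backs; the gripper's body (75 mm by 177 mm) begins 78 mm behind the grasp point.
Start: joints at [1.133, 0.087, 1.371, -0, 1.684, -0.103], TCP at [0.181, 0.519, 0.18] pointing down, gripper open.
Joint ranges: [-3.1, 3.1], [-0.76, 2.03], [0.27, 2.55], [-1.08, 4.22], [0.17, 2.65], [-2.57, 2.57]. Speed limits (rad/s): [2.79, 2.79, 3.14, 3.14, 3.14, 3.14].

### API

Orientations are given as [roll, pitch, yaw] about the fixed x, y, z axes, in that order (R = Rz(yaw) Ry(pitch) Rx(roll)).
In Python, from bench import robot gives the robot as it stands.
- The arm moves only by the shell command python3 -m creep 'ROWS'. ROWS is JSON, a list of rows, each a list of 7 numbers: the shift along the tool's x, y, z in mm, then the turn, a rotation vector about the tool's x, y, z in degrees, then the closure in counts, from 0 (fully open) to 255 (shut). A call has 1 to 5 rows; each row is the pose to reach, as a shift and turn from the pose commanded when the call began, along the tool's axes at that moment; what a row does not reach only later rows make up. A row lasts 1/8 s, in which the tool goes at most 62.5 mm and 10.7 degrees, less where a joint would pass 70% of its speed; a pose out of reach is approached as far as the arm can. A call with a gripper value outside its range is refused whole. The fingers move at their own pace and stop on an object; the grip force is fixed at half the most. Time passes only in rows, so rows that repeat a pose let the fingers close. It gives the time, the measured TCP pose, the force and the opening at its end, in the units of the state.
- robot.get_obs(): the state, without advancing time (a new reading comes with each control period).
- robot.snapshot(name): name is "scene" or "side" or "wrist"; returns a dict with "color" (400x640x3 uint8, blue, green, red), "fx", "fy", "cx", "cy" (pixels), "world_from_camera" (4x4, takes a point from camera to world coordinates); the wrist camera has in their place "mount" (4x4, takes a point from camera to tool coordinates, whose origin is the TCP and whose axes are the tool frame's). Camera axes: x right, y down, z forward; pixel columns grow to the right and rows downward; lengths in m; the calibration is good to about 2 mm. A picture is of the moment at which its call begins: read the wrist's pose just before it. There is no depth.
- robot.close_job(): hands the job in, once; it reports no verdict.
Trained networks look in the newest picture that a camera, given by its name, has taken for a name from the list of things; names that differ only in an ending like _2 or _b are one class to them, and where a whole thing is asked for, a point or a joint stands for the part that bears it (a point fixed in the world has none). Each returns a list of dicts, best first, with "p" (0 to 1); they miss things now and then, are a little off and sometimes report something else, mostly with a low value. They report only what shows in the picture. A call takes as long as a camera call. They do not tell look-alikes from the thing itself.
- robot.spot_in(name, camera): "point" ([x, y, z] in m, in world coordinates, good to about 4 mm: the middle of the surface that is visible of it).
- robot.landmark_of(name, camera): "point" ([x, y, z] in m, in world coordinates, good to about 4 mm: a listed point, or the origin of a listed thing).
The state is a dict: "time": time; "joint_positions": joint angles; "qvel": joint speeds; "joint_torque": joint torques, N m; "tool_pos": TCP position; "ee_rot": TCP orientation; "wrist_force": force on the tool from outside, world axes, zero at the start; "wrist_torque": the same for the moment, N m; "width": finger opening in m.
Only numpy, scipy, OpenCV 4.12 (cv2) and the standard library are available. Lean on these libraries where they do the work, as an engineer would, in place of code of your own. Each camera call takes 0.05 s, during which the arm holds its last target.

### The job

Put all the battery packs on to charge: swing the cradle's hold-down bar up, then slide each pack out from beneath it and along the table top, never lifting it off the table, onto the charging bay of its own colour, so that it lies squarely inside the bay, long way along the bay. When all the packs are in place, swing the bar fully back down and, with it down, press the start pedal right down to its stop for a moment and let it come up again. Leave the small wheel between cradle and mat and the two white cartons beside them where they are.

Things in the scene. Friction and masses are not known exactly. Their poses are not given: they have to be found in the camera images.
- pack_red_center (a point): red battery pack (may be absent): flat white block 70 (x) x 46 (y) x 18 mm, red top, 0.25 kg, on the table; on it a red grip rib 42 (x) x 14 (y) x 18 mm high (36 mm in all). Point: at the middle of the rib's foot, 18 mm above the table, 2 mm to +x of the block's middle. z up, x the long way, brass contacts at +x
- pack_yellow_center (a point): yellow battery pack (may be absent): flat white block 70 (x) x 46 (y) x 18 mm, yellow top, 0.25 kg, on the table; on it a yellow grip rib 42 (x) x 14 (y) x 18 mm high (36 mm in all). Point: at the middle of the rib's foot, 18 mm above the table, 2 mm to +x of the block's middle. z up, x the long way, brass contacts at +x
- pack_green_center (a point): green battery pack (may be absent): flat white block 70 (x) x 46 (y) x 18 mm, green top, 0.25 kg, on the table; on it a green grip rib 42 (x) x 14 (y) x 18 mm high (36 mm in all). Point: at the middle of the rib's foot, 18 mm above the table, 2 mm to +x of the block's middle. z up, x the long way, brass contacts at +x
- pack_blue_center (a point): blue battery pack (may be absent): flat white block 70 (x) x 46 (y) x 18 mm, blue top, 0.25 kg, on the table; on it a blue grip rib 42 (x) x 14 (y) x 18 mm high (36 mm in all). Point: at the middle of the rib's foot, 18 mm above the table, 2 mm to +x of the block's middle. z up, x the long way, brass contacts at +x
- bay_red_center (a point): middle, at table level, of the red-framed bay of the charging mat: a printed rectangle 90 (x) x 66 mm (y), flush with the table, nothing to climb over. Four bays lie side by side along the mat's y, 70 mm apart, in any colour order. Slide packs in from the robot's side (-x)
- bay_yellow_center (a point): middle, at table level, of the yellow-framed bay of the charging mat: a printed rectangle 90 (x) x 66 mm (y), flush with the table, nothing to climb over. Four bays lie side by side along the mat's y, 70 mm apart, in any colour order. Slide packs in from the robot's side (-x)
- bay_green_center (a point): middle, at table level, of the green-framed bay of the charging mat: a printed rectangle 90 (x) x 66 mm (y), flush with the table, nothing to climb over. Four bays lie side by side along the mat's y, 70 mm apart, in any colour order. Slide packs in from the robot's side (-x)
- bay_blue_center (a point): middle, at table level, of the blue-framed bay of the charging mat: a printed rectangle 90 (x) x 66 mm (y), flush with the table, nothing to climb over. Four bays lie side by side along the mat's y, 70 mm apart, in any colour order. Slide packs in from the robot's side (-x)
- cradle: grey storage cradle without a floor, beside the mat, left or right; origin at its middle at table level, x away from the robot. Four places along y (-99, -33, 33, 99 mm), blocks near x = 0, long way along x. Fence 24 mm high from x = 40 mm, dividers 14 mm high (x 7 to 41) between places, end blocks 44 mm high at y = +-137 mm. Packs come out to -x only, when the bar is up
- mat: black charging mat, flush with the table, 118 (x) x 300 mm (y), origin at its middle at table level, axes like its bays, whose middles lie on its y axis at -105, -35, 35, 105 mm. Along its +x side, from x = 52 mm, runs a black strip 18 mm high
- bar (a joint): angle of the cradle's aluminium hold-down bar, rad: 0 = down, its lip closing the front of all places; 1.85 = fully up, leaning a little backwards. It swings up and away from the robot about an axis along the cradle's y. The hinge is stiff: the bar stays where it is left; 2 to 4 N at the tab move it
- bar_hinge (a point): middle of the bar's hinge axis (the axis runs along the cradle's y), 55 mm behind (+x) the cradle's origin, 32 mm above the table
- bar_tab (a point): grip point on the bar's orange tab, 124 mm from the hinge axis, 29 mm above the table when down. The tab sticks out from the middle of the cross-bar, away from the hinge: 42 mm long, 16 mm wide (along the cradle's y), 14 mm thick; the point is 25 mm from the bar and 17 mm from the tab's end. Gripped across its width it can pivot between the fingers as the bar swings
- pedal (a joint): angle of the yellow start pedal, rad: 0 = up, 0.28 = down at its stop; a spring pushes it back up when let go (about 4 N at the pad to start, 10 N at the stop)
- pedal_pad (a point): place to press on the pedal's black tread, on its upper face, 74 mm in front of the pedal's hinge and 20 mm from its free edge; the plate is 94 x 70 mm, sloping up towards the robot; the point is about 44 mm above the table when up, 20 mm lower at the stop
- wheel_small: small black robot wheel lying flat, 40 mm across, 18 mm high, between cradle and mat; origin at its underside; not part of the job, leave it alone
- carton_a: white carton 100 x 75 x 55 mm; origin at its underside; not part of the job, leave it alone
- carton_b: white carton 80 x 110 x 45 mm; origin at its underside; not part of the job, leave it alone
Not all that is in view belongs to the job. Leave any brown or pink look-alike of the part that bears pack_green_center alone.

How it is judged:
By the outcome, as a careful person would: the job done as asked, in the order asked, and still so for the second after the job is handed in, with the robot touching nothing.
Of pack_red, pack_yellow, pack_green, pack_blue only 3 to 4 are there at a start; the rules pass over those that are not, and their reading is None.
At some moment in a run one of pack_red, pack_yellow, pack_green, pack_blue may be knocked a few centimetres aside while the robot is not near it.
Once in a run the grip may slacken for a moment while it holds something.
It also fails if it takes over 210 s, if anything falls off the work surface, if the arm or the gripper's body presses on something with over 40 N, if the wrist force passes 120 N, or if a joint passes its speed limit or range.

## Working session

There is one attempt and no reset: what is moved stays moved. The work goes in short steps, Python scripts to look and compute and a shell command to move; the robot and the scene stay as the last step left them, time stands still between calls to the robot, and variables do not carry over. Pictures are saved under pics/ and viewed, and the job is handed in when it is done.

```bash
ls; mkdir -p pics; python3 - <<'E'
from bench import robot
import cv2
o=robot.get_obs(); print({k:(o[k]) for k in o})
for n in ["scene","side","wrist"]:
    s=robot.snapshot(n); cv2.imwrite(f"pics/{n}0.png",s["color"])
    print(n,s["fx"],s["fy"],s["cx"],s["cy"],s.get("world_from_camera",s.get("mount")))
E
```

```text
pics
{'time': 0.0, 'joint_positions': array([ 1.13290019e+00,  8.79227617e-02,  1.37226360e+00, -4.98884848e-05,
        1.68356129e+00, -1.03100657e-01]), 'qvel': array([-0.00093772, -0.00052399,  0.00025038,  0.00095449,  0.00148136,
        0.00025676]), 'joint_torque': array([ 6.37043577e-04, -3.40203989e+01, -3.02421463e+01,  7.16871978e-02,
        3.34886648e-02, -2.11696506e-04]), 'tool_pos': array([0.18048314, 0.51890796, 0.1791171 ]), 'ee_rot': array([-1.57062386,  0.00214866,  1.23599547]), 'wrist_force': array([ 0.181587  , -0.0651874 , -0.46376381]), 'wrist_torque': array([ 0.05586841, -0.02060125,  0.00091626]), 'width': 0.09386138686074895}
scene 497.63900192529576 497.63900192529576 327.323052640932 198.57104551745695 [[ 3.85975991e-02  7.98199315e-01 -6.01155619e-01  1.44568631e+00]
 [ 9.99254702e-01 -3.11422788e-02  2.28078826e-02 -2.37516958e-02]
 [-5.16119600e-04 -6.01587908e-01 -7.98806436e-01  1.16824885e+00]
 [ 0.00000000e+00  0.00000000e+00  0.00000000e+00  1.00000000e+00]]
side 469.0292799153048 469.0292799153048 320.63687633849923 198.01027147043126 [[-0.99739082 -0.04686795  0.05490862  0.53513376]
 [-0.07214372  0.67466623 -0.73458884  0.95810239]
 [-0.00261632 -0.73663347 -0.67628713  0.95212019]
 [ 0.          0.          0.          1.        ]]
wrist 344.4501719143684 344.4501719143684 324.93529106197195 203.8645271475576 [[ 9.99999654e-01  8.01224189e-04  2.24420826e-04 -1.35521294e-04]
 [-3.57557707e-06 -2.65576425e-01  9.64089810e-01 -2.05535794e-01]
 [ 8.32052957e-04 -9.64089478e-01 -2.65576330e-01  7.79298381e-02]
 [ 0.00000000e+00  0.00000000e+00  0.00000000e+00  1.00000000e+00]]
```

View pics/scene0.png

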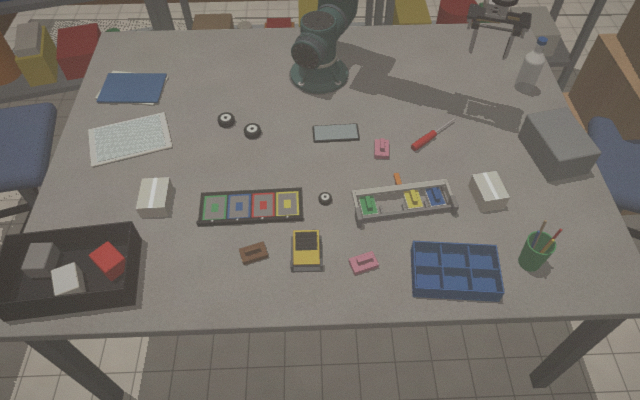

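View pics/side0.png

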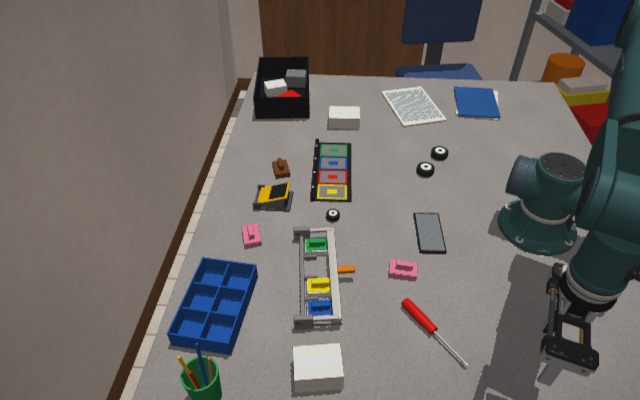

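View pics/wrist0.png

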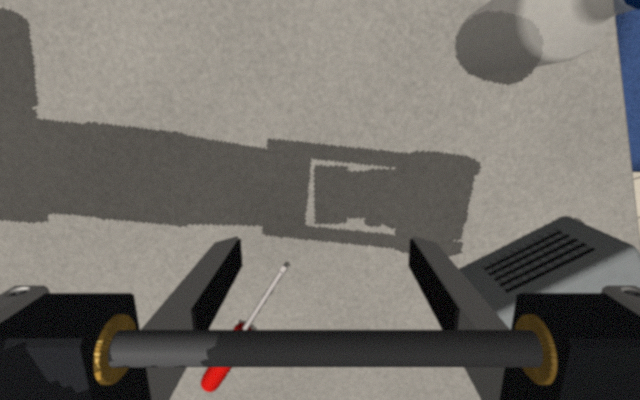

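```bash
cat > h.py <<'E'
from bench import robot
import numpy as np, cv2
from scipy.spatial.transform import Rotation as Ro
np.set_printoptions(precision=4,suppress=True)
def look(names,cam):
    for n in names:
        print(cam,n,[(round(float(r['p']),2),np.round(r['point'],4).tolist()) for r in robot.landmark_of(n,cam)[:3]])
E
python3 - <<'E'
from h import *
names=[f"{p}_{c}_center" for p in("pack","bay") for c in("red","yellow","green","blue")]+["cradle","mat","bar_hinge","bar_tab","pedal_pad","wheel_small","carton_a","carton_b"]
t=robot.get_obs()['time']
look(names,"scene"); look(names,"side")
print(robot.get_obs()['time']-t)
E
```

```text
scene pack_red_center []
scene pack_yellow_center []
scene pack_green_center []
scene pack_blue_center []
scene bay_red_center []
scene bay_yellow_center []
scene bay_green_center []
scene bay_blue_center []
scene cradle []
scene mat []
scene bar_hinge []
scene bar_tab []
scene pedal_pad []
scene wheel_small []
scene carton_a []
scene carton_b []
side pack_red_center [(0.63, [0.5817, 0.325, 0.018])]
side pack_yellow_center [(0.87, [0.5913, 0.2566, 0.0207]), (0.25, [0.6085, 0.1238, 0.0215])]
side pack_green_center [(0.94, [0.3825, 0.182, 0.0156]), (0.79, [0.7518, -0.2018, 0.0203]), (0.77, [0.7922, 0.0975, 0.0183])]
side pack_blue_center [(0.78, [0.5837, 0.3229, 0.0197])]
side bay_red_center [(0.83, [0.5832, -0.1766, 0.0024])]
side bay_yellow_center [(0.87, [0.5827, -0.1112, 0.0028])]
side bay_green_center [(0.65, [0.5867, -0.3204, -0.0012]), (0.3, [0.583, 0.3243, 0.0194])]
side bay_blue_center [(0.68, [0.586, -0.2485, -0.0019])]
side cradle [(0.58, [0.5934, 0.2219, -0.0027])]
side mat [(0.59, [0.5849, -0.212, -0.0002])]
side bar_hinge [(0.8, [0.6481, 0.2295, 0.0355])]
side bar_tab [(0.84, [0.5229, 0.217, 0.0313])]
side pedal_pad []
side wheel_small [(0.58, [0.573, -0.0025, -0.0015])]
side carton_a [(0.85, [0.5503, -0.4904, 0.0043]), (0.65, [0.5809, 0.4752, -0.0033])]
side carton_b [(0.85, [0.5503, -0.4904, 0.0043]), (0.65, [0.5809, 0.4752, -0.0033])]
1.6
```

The pictures show the mat at scene px (200–303, 190–223), bays from left to right green, blue, red, yellow. The cradle is at px (353–457, 183–220) with three packs: green (369,205), yellow (414,200), blue (436,196); there is no red pack. Brown (254,252) and pink (364,262), (382,148) are look-alikes, and the pedal is at (306,248). The scene nets came back empty, so I'll retry.

```bash
python3 - <<'E'
from h import *
s=robot.snapshot("scene")
names=["pack_yellow_center","pack_green_center","pack_blue_center","pack_red_center"]+[f"bay_{c}_center" for c in("red","yellow","green","blue")]+["cradle","mat","bar_hinge","bar_tab","pedal_pad","wheel_small"]
look(names,"scene")
c=s["color"]
cv2.imwrite("pics/cr1.png",cv2.resize(c[165:285,340:480],None,fx=5.5,fy=5,interpolation=cv2.INTER_CUBIC)[:600])
cv2.imwrite("pics/mat1.png",cv2.resize(c[180:280,190:345],None,fx=5,fy=5,interpolation=cv2.INTER_CUBIC))
E
```

```text
scene pack_yellow_center []
scene pack_green_center []
scene pack_blue_center []
scene pack_red_center []
scene bay_red_center []
scene bay_yellow_center []
scene bay_green_center []
scene bay_blue_center []
scene cradle []
scene mat []
scene bar_hinge []
scene bar_tab []
scene pedal_pad []
scene wheel_small []
```

View pics/cr1.png

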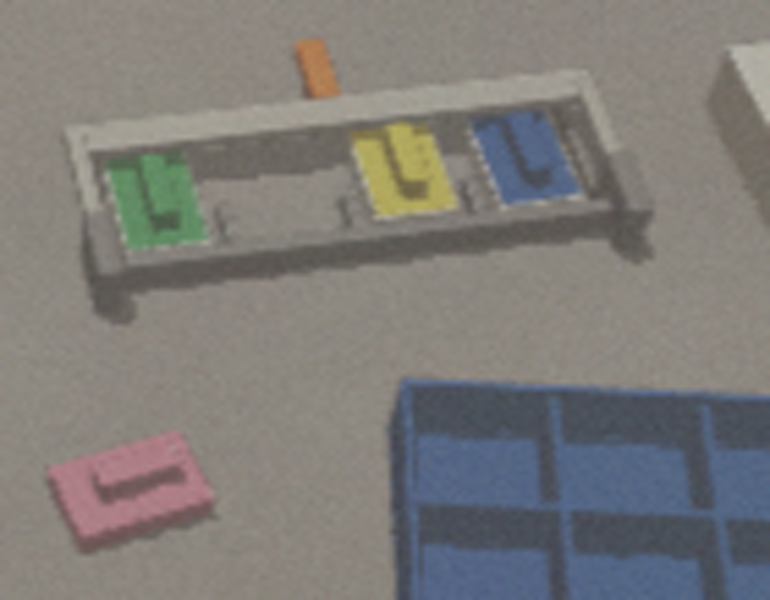

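View pics/mat1.png

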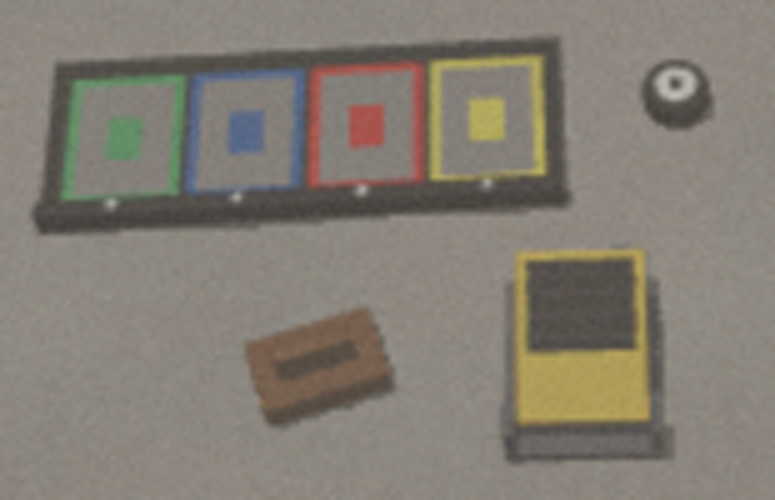

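```bash
cat >> h.py <<'E'
def campose(s,o=None):
    if "world_from_camera" in s: return np.array(s["world_from_camera"])
    T=np.eye(4); T[:3,:3]=Ro.from_euler('xyz',o['ee_rot']).as_matrix(); T[:3,3]=o['tool_pos']
    return T@np.array(s["mount"])
def ray(s,T,px,z=0.):
    px=np.atleast_2d(np.array(px,float))
    d=np.c_[(px[:,0]-s["cx"])/s["fx"],(px[:,1]-s["cy"])/s["fy"],np.ones(len(px))]@T[:3,:3].T
    p=T[:3,3]; k=(z-p[2])/d[:,2]
    return p+k[:,None]*d
def proj(s,T,P):
    P=np.atleast_2d(P); q=(P-T[:3,3])@T[:3,:3]
    return np.c_[q[:,0]/q[:,2]*s["fx"]+s["cx"],q[:,1]/q[:,2]*s["fy"]+s["cy"]]
def take(cam):
    o=robot.get_obs(); s=robot.snapshot(cam); return s,campose(s,o),o
HUE={"red":[(0,6),(172,180)],"yellow":[(22,34)],"green":[(45,75)],"blue":[(98,120)],"orange":[(7,18)]}
def mask(img,c,smin=110,vmin=50):
    h=cv2.cvtColor(img,cv2.COLOR_BGR2HSV); m=np.zeros(h.shape[:2],bool)
    for a,b in HUE[c]: m|=(h[...,0]>=a)&(h[...,0]<=b)
    return (m&(h[...,1]>=smin)&(h[...,2]>=vmin)).astype(np.uint8)
def blobs(img,c,amin=8,**k):
    n,l,st,ce=cv2.connectedComponentsWithStats(mask(img,c,**k))
    return [(st[i].tolist(),ce[i].round(1).tolist()) for i in range(1,n) if st[i,4]>=amin]
def go(pos,yaw=None,rot=None,o=None):
    """print tool-frame shift mm and rotvec deg to world pose"""
    o=o or robot.get_obs(); R=Ro.from_euler('xyz',o['ee_rot'])
    d=R.inv().apply(np.array(pos)-o['tool_pos'])*1000
    if rot is None: rot=[-np.pi/2,0,np.deg2rad(yaw)] if yaw is not None else o['ee_rot']
    r=(R.inv()*Ro.from_euler('xyz',rot)).as_rotvec(degrees=True)
    print("go",d.round(1),r.round(2)); return d,r
def st():
    o=robot.get_obs(); print("t%.2f"%o['time'],o['tool_pos'].round(4),np.rad2deg(o['ee_rot']).round(2),"F",o['wrist_force'].round(1),"w%.4f"%o['width'],"q",o['joint_positions'].round(2)); return o
E
python3 - <<'E'
from h import *
for cam in ("scene","side"):
    s,T,o=take(cam)
    for c in ("green","blue","red","yellow","orange"):
        for b,ce in blobs(s["color"],c,6):
            P=ray(s,T,[ce],0)[0]
            if 0.3<P[0]<0.9 and -.5<P[1]<.5: print(cam,c,b,ce,P[:2].round(4),"z18:",ray(s,T,[ce],.018)[0][:2].round(4),"z29",ray(s,T,[ce],.029)[0][:2].round(4))
s,T,o=take("scene")
# cradle top corner points (crop px), phone, pedal
c=lambda u,v:(340+u/5.5,165+v/5)
for n,p,z in [("bar near -y corner",c(68,130),.04),("bar near +y",c(588,72),.04)]: print(n,ray(s,T,[p],z))
print("phone",ray(s,T,[(313,125),(357,125),(360,139),(313,141)])[:,:2])
print("pedal",ray(s,T,[(190+580/5,180+300/5)],.044))
E
```

```text
scene red [412, 130, 24, 19, 160] [424.0, 139.0] [0.338  0.3309] z18: [0.3551 0.3254] z29 [0.3655 0.3221]
scene red [252, 193, 23, 24, 112] [262.7, 202.3] [ 0.5728 -0.1796] z18: [ 0.5862 -0.1772] z29 [ 0.5944 -0.1758]
scene red [260, 201, 7, 8, 54] [262.9, 204.5] [ 0.5808 -0.1787] z18: [ 0.5941 -0.1764] z29 [ 0.6023 -0.1749]
scene yellow [296, 191, 3, 24, 33] [297.3, 204.1] [ 0.5832 -0.0786] z18: [ 0.5965 -0.0778] z29 [ 0.6047 -0.0773]
scene yellow [405, 190, 17, 18, 162] [412.8, 198.4] [0.5757 0.2607] z18: [0.5891 0.2563] z29 [0.5973 0.2536]
scene yellow [276, 192, 19, 3, 20] [284.6, 192.2] [ 0.5379 -0.1162] z18: [ 0.5519 -0.1147] z29 [ 0.5604 -0.1139]
scene yellow [284, 200, 6, 8, 45] [286.6, 203.3] [ 0.5791 -0.1098] z18: [ 0.5925 -0.1085] z29 [ 0.6006 -0.1077]
scene yellow [276, 210, 2, 6, 10] [276.4, 212.5] [ 0.6109 -0.1388] z18: [ 0.6238 -0.137 ] z29 [ 0.6317 -0.1359]
scene yellow [293, 230, 27, 34, 439] [306.3, 252.4] [ 0.7473 -0.0546] z18: [ 0.758  -0.0541] z29 [ 0.7646 -0.0538]
scene orange [394, 173, 7, 11, 54] [397.0, 178.1] [0.4971 0.2237] z18: [0.5117 0.2199] z29 [0.5206 
[... 2206 characters left out ...]
, 366.6] [0.8675 0.4811] z18: [0.8612 0.4901] z29 [0.8573 0.4956]
side orange [272, 159, 18, 19, 242] [280.7, 168.2] [ 0.7512 -0.209 ] z18: [ 0.7471 -0.1869] z29 [ 0.7446 -0.1735]
side orange [318, 183, 7, 1, 7] [321.0, 183.0] [ 0.6163 -0.145 ] z18: [ 0.6148 -0.1242] z29 [ 0.6138 -0.1114]
side orange [337, 266, 18, 8, 126] [345.4, 269.1] [0.5293 0.1895] z18: [0.5294 0.2041] z29 [0.5294 0.213 ]
side orange [208, 357, 3, 10, 16] [209.2, 360.8] [0.8169 0.464 ] z18: [0.8116 0.4734] z29 [0.8083 0.4791]
bar near -y corner [[0.5722 0.0814 0.04  ]]
bar near +y [[0.5401 0.3604 0.04  ]]
phone [[ 0.2603 -0.026 ]
 [ 0.266   0.1194]
 [ 0.3299  0.1244]
 [ 0.3328 -0.0275]]
pedal [[ 0.7353 -0.0537  0.044 ]]
```

```bash
python3 - <<'E'
from h import *
st(); go([.525,.216,.19],96.6)
E
```

```text
t2.65 [0.1807 0.5195 0.1803] [-90.    -0.    70.81] F [ 0.8  0.4 -0.8] w0.0939 q [ 1.13  0.09  1.37  0.    1.68 -0.1 ]
go [-173.5   -9.7 -424.9] [  0.   -25.79   0.  ]
```

```bash
python3 -m creep '[[-22,-1,-55,0,-5,0,0],[-45,-2,-110,0,-10,0,0],[-67,-4,-165,0,-15,0,60],[-90,-5,-220,0,-20,0,100],[-112,-6,-275,0,-25.8,0,100]]'; python3 - <<'E'
from h import *
st(); go([.525,.216,.19],96.6)
E
```

```text
time: 3.28
tool_pos: [0.4049, 0.322, 0.1866]
ee_rot: [-1.572, -0.001, 1.69]
wrist_force: [-0.1, 0.8, -0.5]
width: 0.0676
t3.27 [0.4049 0.322  0.1866] [-90.04  -0.03  96.81] F [-0.1  0.8 -0.5] w0.0676 q [ 0.56  0.01  1.44  0.    1.69 -1.13]
go [-119.5   -3.4 -106.7] [0.04 0.21 0.03]
```

```bash
python3 -m creep '[[-40,-1,-35,0,0,0,130],[-80,-2,-70,0,0,0,147],[-119,-3,-105,0,0,0,147],[-119,-3,-105,0,0,0,147]]'; python3 - <<'E'
from h import *
st()
s,T,o=take("wrist"); cv2.imwrite("pics/w1.png",s["color"])
look(["bar_tab","bar_hinge","cradle","pack_yellow_center","pack_green_center","pack_blue_center"],"wrist")
E
```

```text
time: 3.78
tool_pos: [0.5237, 0.2145, 0.1886]
ee_rot: [-1.57, 0.001, 1.681]
wrist_force: [-0.3, -0.2, -0.1]
width: 0.04
t3.77 [0.5237 0.2145 0.1886] [-89.96   0.04  96.32] F [-0.3 -0.2 -0.1] w0.0400 q [ 0.29  0.12  1.32 -0.    1.7  -1.39]
wrist bar_tab [(0.66, [0.5194, 0.213, 0.0298])]
wrist bar_hinge [(0.91, [0.6439, 0.228, 0.0272])]
wrist cradle [(0.78, [0.5884, 0.2243, 0.0006]), (0.74, [0.5908, 0.2564, 0.0179])]
wrist pack_yellow_center [(0.92, [0.5916, 0.2565, 0.018])]
wrist pack_green_center [(0.95, [0.3779, 0.186, 0.0173]), (0.85, [0.609, 0.127, 0.0142])]
wrist pack_blue_center [(0.64, [0.5854, 0.3252, 0.0212])]
```

View pics/w1.png

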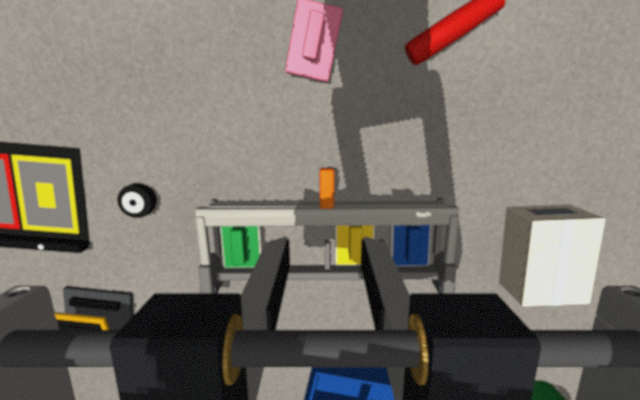

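The wrist view has the tab in orange at (327,187), green at (240,246), yellow at (354,243) and blue at (411,245) in the cradle. The pink look-alike is at (314,40).

```bash
python3 - <<'E'
from h import *
s,T,o=take("wrist")
img=s["color"]
for c in("orange","green","yellow","blue"): print(c,[(b,ce,ray(s,T,[ce],.036 if c=="orange" else .022)[0][:2].round(4)) for b,ce in blobs(img,c,60)])
# tab
ys,xs=np.nonzero(mask(img,"orange")); k=(abs(xs-327)<15)&(abs(ys-187)<30)
P=ray(s,T,np.c_[xs,ys][k],.036)[:,:2]
m=P.mean(0); u,sv,vt=np.linalg.svd(P-m,full_matrices=False); print("tab mean",m,"axis",vt[0],np.rad2deg(np.arctan2(vt[0][1],vt[0][0])),"ext",np.ptp((P-m)@vt[0]),np.ptp((P-m)@vt[1]))
# bar front edge
print("bar edge",ray(s,T,[(197,208),(457,207)],.035)[:,:2],"tab pred grip from end")
cv2.imwrite("pics/w1c.png",cv2.resize(img[150:310,180:480],None,fx=2.6,fy=2.6,interpolation=cv2.INTER_CUBIC))
E
```

```text
orange [([314, 170, 17, 41, 636], [322.4, 189.9], array([0.5267, 0.2166]))]
green [([218, 228, 38, 40, 1332], [236.4, 247.2], array([0.6097, 0.1255])), ([531, 384, 25, 16, 249], [541.0, 393.3], array([0.7706, 0.5368]))]
yellow [([6, 153, 71, 82, 1723], [42.0, 192.6], array([ 0.5698, -0.0926])), ([32, 182, 20, 26, 442], [41.7, 194.5], array([ 0.572 , -0.0931])), ([332, 227, 37, 40, 1225], [347.9, 245.8], array([0.5927, 0.2541])), ([56, 314, 48, 17, 259], [82.1, 319.9], array([ 0.729 , -0.0593]))]
blue [([389, 228, 35, 39, 1240], [406.5, 246.3], array([0.5853, 0.3219])), ([301, 367, 94, 33, 2786], [346.9, 383.9], array([0.7858, 0.2792]))]
tab mean [0.5268 0.2166] axis [0.9942 0.1079] 6.196186244960583 ext 0.04402458355832739 0.017356456449493227
bar edge [[0.5631 0.0835]
 [0.5286 0.3642]] tab pred grip from end
```

View pics/w1c.png

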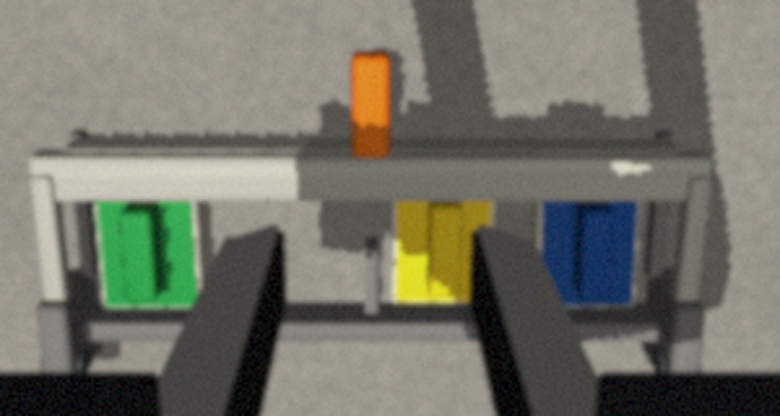

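```bash
python3 - <<'E'
from h import *
st(); go([.523,.2163,.011],96.5)
E
```

```text
t4.17 [0.521  0.2182 0.1896] [-90.02  -0.01  96.72] F [-0.5  0.2  0.1] w0.0395 q [ 0.3   0.12  1.32  0.    1.7  -1.39]
go [ -2.2 178.6  -1.7] [0.02 0.22 0.01]
```

```bash
python3 -m creep '[[-2,50,-2,0,0,0,147],[-2,100,-2,0,0,0,147],[-2,140,-2,0,0,0,147],[-2,170,-2,0,0,0,147],[-2,178.5,-2,0,0,0,147]]'; python3 - <<'E'
from h import *
st()
s,T,o=take("wrist"); cv2.imwrite("pics/w2.png",s["color"]); st()
E
```

```text
time: 4.8
tool_pos: [0.5217, 0.2155, 0.0085]
ee_rot: [-1.566, 0.001, 1.687]
wrist_force: [0.5, -0.5, -0.2]
width: 0.0396
t4.80 [0.5217 0.2155 0.0085] [-89.75   0.04  96.68] F [ 0.5 -0.5 -0.2] w0.0396 q [ 0.29  0.22  1.57  0.    1.36 -1.4 ]
t4.85 [0.5223 0.2155 0.0088] [-89.8    0.03  96.67] F [ 0.4  0.9 -0.4] w0.0394 q [ 0.29  0.22  1.57  0.    1.36 -1.4 ]
```

View pics/w2.png

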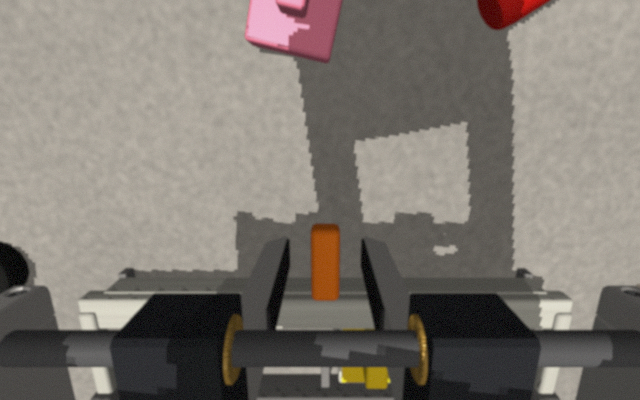

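The tab (326,262) sits between the fingers; closing.

```bash
python3 -m creep '[[0,0,0,0,0,0,255],[0,0,0,0,0,0,255],[0,0,0,0,0,0,255]]'; python3 - <<'E'
from h import *
o=st()
# arc plan: tool frame z ~ -radial ; grasp point path
r=.124; a0=np.arcsin(-.003/.124)
for th in [.1,.2,.3,.4,.5,.6,.7,.8,.9,1.0,1.1,1.2,1.3,1.4,1.5,1.6,1.7,1.8,1.85,1.9]:
    # position rel. to start: forward (toward hinge) and up
    f=r*(np.cos(0)-np.cos(th)); u=r*np.sin(th)
    print(th,"tool y %.1f tool z %.1f"%(-u*1000,-f*1000))
E
```

```text
time: 5.22
tool_pos: [0.525, 0.2159, 0.0123]
ee_rot: [-1.574, -0.001, 1.686]
wrist_force: [-0.4, 0.6, 0.4]
width: 0.0148
t5.22 [0.525  0.2159 0.0123] [-90.17  -0.04  96.62] F [-0.4  0.6  0.4] w0.0148 q [ 0.29  0.22  1.57  0.    1.36 -1.4 ]
0.1 tool y -12.4 tool z -0.6
0.2 tool y -24.6 tool z -2.5
0.3 tool y -36.6 tool z -5.5
0.4 tool y -48.3 tool z -9.8
0.5 tool y -59.4 tool z -15.2
0.6 tool y -70.0 tool z -21.7
0.7 tool y -79.9 tool z -29.2
0.8 tool y -89.0 tool z -37.6
0.9 tool y -97.1 tool z -46.9
1.0 tool y -104.3 tool z -57.0
1.1 tool y -110.5 tool z -67.8
1.2 tool y -115.6 tool z -79.1
1.3 tool y -119.5 tool z -90.8
1.4 tool y -122.2 tool z -102.9
1.5 tool y -123.7 tool z -115.2
1.6 tool y -123.9 tool z -127.6
1.7 tool y -123.0 tool z -140.0
1.8 tool y -120.8 tool z -152.2
1.85 tool y -119.2 tool z -158.2
1.9 tool y -117.3 tool z -164.1
```

```bash
python3 -m creep '[[0,-12.4,-0.6,0,0,0,255],[0,-24.6,-2.5,0,0,0,255],[0,-36.6,-5.5,0,0,0,255],[0,-48.3,-9.8,0,0,0,255],[0,-59.4,-15.2,0,0,0,255]]'; python3 -c "
from h import *
st()"
```

```text
time: 5.85
tool_pos: [0.54, 0.2176, 0.0702]
ee_rot: [-1.573, -0.001, 1.686]
wrist_force: [6.1, 2.3, -7.4]
width: 0.0148
t5.85 [0.54   0.2176 0.0702] [-90.1   -0.05  96.61] F [ 6.1  2.3 -7.4] w0.0148 q [ 0.29  0.2   1.46  0.    1.48 -1.4 ]
```

```bash
python3 -m creep '[[0,-10.6,-6.5,0,0,0,255],[0,-25.1,-18.1,0,0,0,255],[0,-37.7,-31.7,0,0,0,255],[0,-48.1,-47.1,0,0,0,255],[0,-56.2,-63.9,0,0,0,255]]'; python3 -c "
from h import *
st()"
```

```text
time: 6.48
tool_pos: [0.6006, 0.2247, 0.1257]
ee_rot: [-1.565, -0.0, 1.687]
wrist_force: [-0.4, 0.6, -6.0]
width: 0.0143
t6.47 [0.6006 0.2247 0.1257] [-89.65  -0.02  96.64] F [-0.4  0.6 -6. ] w0.0143 q [ 0.27  0.31  1.22  0.    1.62 -1.42]
```

```bash
python3 -m creep '[[0,-5.4,-17.8,0,0,0,255],[0,-8.1,-36.1,0,0,0,255],[0,-8,-54.7,0,0,0,255],[0,-5.2,-73.1,0,0,0,255],[0,-2.5,-82,0,0,0,255]]'; python3 - <<'E'
from h import *
st()
for c in("side","scene"):
    s,T,o=take(c); cv2.imwrite(f"pics/{c}3.png",s["color"])
st()
E
```

```text
time: 7.1
tool_pos: [0.6846, 0.2346, 0.1325]
ee_rot: [-1.573, -0.001, 1.687]
wrist_force: [-1.2, -0.0, 6.9]
width: 0.0103
t7.10 [0.6846 0.2346 0.1325] [-90.13  -0.07  96.65] F [-1.2 -0.   6.9] w0.0103 q [ 0.25  0.49  0.96  0.    1.69 -1.44]
t7.20 [0.6857 0.2348 0.1324] [-90.28  -0.09  96.63] F [3.3 1.  3.8] w0.0101 q [ 0.25  0.49  0.96  0.    1.69 -1.44]
```

View pics/side3.png

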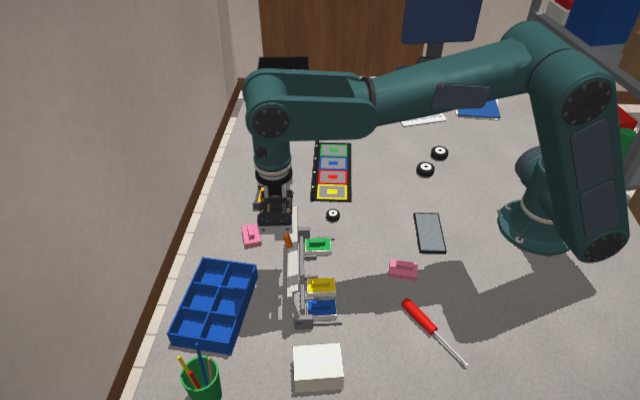

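```bash
python3 - <<'E'
from h import *
s,T,o=take("side"); cv2.imwrite("pics/s3c.png",cv2.resize(s["color"][180:340,220:380],None,fx=3.7,fy=3.7,interpolation=cv2.INTER_CUBIC))
look(["bar_tab","bar_hinge"],"side")
print("tab angles px",[(th,proj(s,T,[0.598+ (0.055-.124*np.cos(th))*.9934,.222+(0.055-.124*np.cos(th))*.115,.032+.124*np.sin(th)])[0].round(1)) for th in (1.5,1.6,1.7,1.85)], blobs(s["color"],"orange"))
E
```

```text
side bar_tab [(0.75, [0.6725, 0.2352, 0.152])]
side bar_hinge [(0.85, [0.6471, 0.2285, 0.0384]), (0.39, [0.6095, 0.1233, 0.0195])]
tab angles px [(1.5, array([297.3, 236.4])), (1.6, array([292. , 236.5])), (1.7, array([286.6, 237. ])), (1.85, array([278.8, 238.4]))] [([259, 0, 165, 76, 9828], [338.1, 33.9]), ([619, 30, 21, 51, 645], [632.2, 55.7]), ([107, 78, 137, 322, 2810], [168.7, 259.5]), ([617, 91, 23, 13, 220], [626.5, 98.0]), ([629, 186, 11, 37, 211], [635.8, 204.6]), ([282, 233, 10, 15, 92], [286.8, 240.5]), ([208, 357, 3, 8, 13], [209.0, 359.8]), ([192, 380, 7, 9, 10], [194.8, 384.4])]
```

View pics/s3c.png

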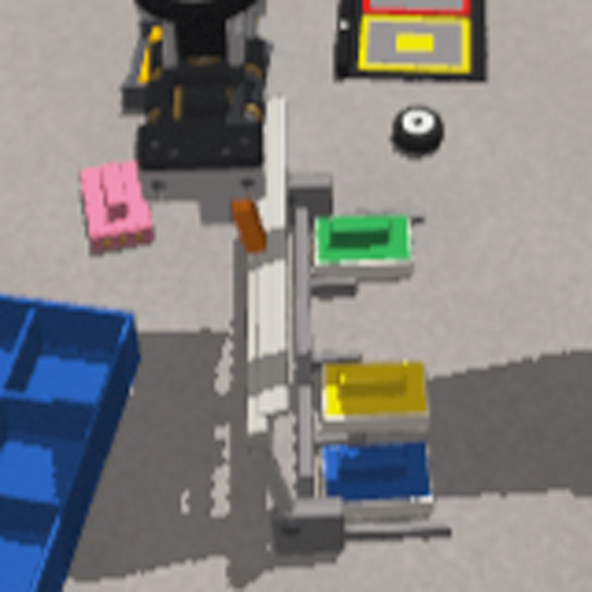

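The bar is only near 1.7 rad: the orange tab (287,240) shows outside the fingers, so they slipped past it. I'll open, back off, and push the tab to its stop with the fingers closed.

```bash
python3 -m creep '[[0,0,0,0,0,0,140],[0,0,0,0,0,0,140],[0,0,20,0,0,0,140],[0,0,50,0,0,0,140],[0,0,50,0,0,0,255]]'; python3 -m creep '[[0,-8,0,0,0,0,255],[0,-8,0,0,0,0,255]]'; python3 - <<'E'
from h import *
st(); s,T,o=take("side"); cv2.imwrite("pics/s4c.png",cv2.resize(s["color"][180:340,220:380],None,fx=3.7,fy=3.7,interpolation=cv2.INTER_CUBIC))
s,T,o=take("wrist"); cv2.imwrite("pics/w4.png",s["color"])
look(["bar_tab"],"side");look(["bar_tab"],"wrist")
st()
E
```

```text
time: 7.98
tool_pos: [0.6319, 0.228, 0.1281]
ee_rot: [-1.567, 0.001, 1.687]
wrist_force: [1.2, -0.6, -0.5]
width: 0.0353
time: 8.22
tool_pos: [0.6357, 0.2284, 0.1382]
ee_rot: [-1.573, -0.0, 1.686]
wrist_force: [0.6, -0.5, -0.8]
width: 0.0155
t8.22 [0.6357 0.2284 0.1382] [-90.14  -0.02  96.6 ] F [ 0.6 -0.5 -0.8] w0.0155 q [ 0.26  0.38  1.1  -0.    1.66 -1.42]
side bar_tab [(0.94, [0.6679, 0.2375, 0.1538])]
wrist bar_tab [(0.96, [0.6597, 0.2309, 0.1553])]
t8.43 [0.6347 0.2282 0.1367] [-89.99  -0.    96.6 ] F [-0.2  0.4 -0.1] w0.0014 q [ 0.26  0.38  1.11  0.    1.66 -1.42]
```

View pics/s4c.png

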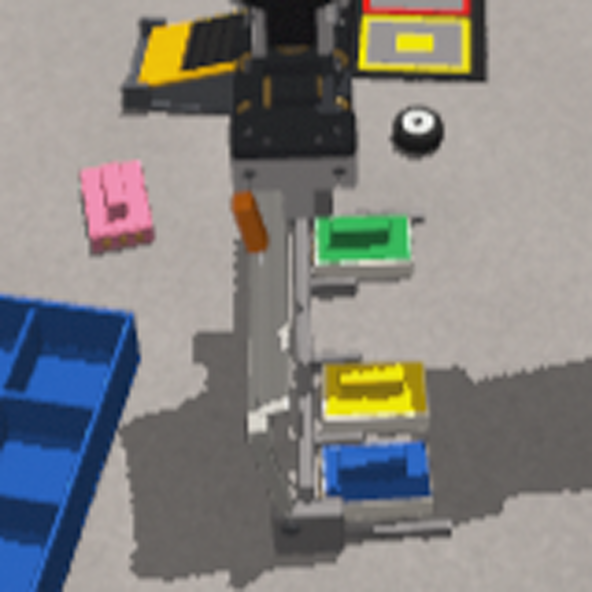

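View pics/w4.png

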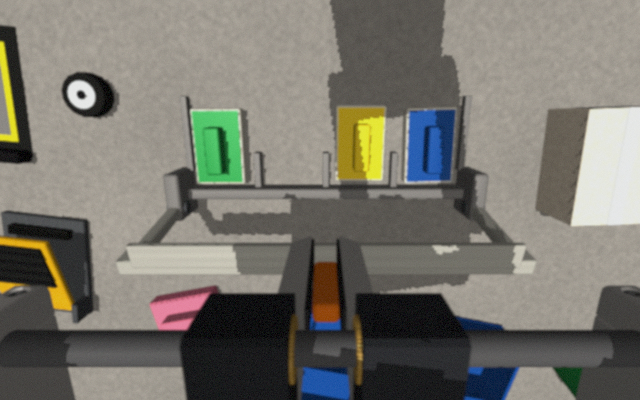

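```bash
python3 -m creep '[[0,-8,-6,0,0,0,255],[0,-8,-12,0,0,0,255],[0,-8,-17,0,0,0,255],[0,-8,-21,0,0,0,255],[0,-8,-25,0,0,0,255]]'; python3 - <<'E'
from h import *
look(["bar_tab"],"side")
E
```

```text
time: 9.05
tool_pos: [0.6586, 0.2311, 0.1442]
ee_rot: [-1.569, 0.0, 1.686]
wrist_force: [-1.4, 0.2, -1.9]
width: 0.0006
side bar_tab [(0.94, [0.6679, 0.2375, 0.1538])]
```

```bash
python3 -m creep '[[0,0,-4,0,0,0,255],[0,0,-8,0,0,0,255]]'; python3 - <<'E'
from h import *
st(); s,T,o=take("side"); look(["bar_tab"],"side")
cv2.imwrite("pics/s5c.png",cv2.resize(s["color"][180:340,220:380],None,fx=3.7,fy=3.7,interpolation=cv2.INTER_CUBIC))
E
```

```text
time: 9.35
tool_pos: [0.6668, 0.2321, 0.1447]
ee_rot: [-1.57, -0.0, 1.686]
wrist_force: [-0.8, -0.2, 1.4]
width: 0.0004
t9.35 [0.6668 0.2321 0.1447] [-89.94  -0.    96.62] F [-0.8 -0.2  1.4] w0.0004 q [ 0.25  0.45  0.99  0.    1.7  -1.43]
side bar_tab [(0.58, [0.6741, 0.2366, 0.1491])]
```

```bash
python3 -m creep '[[0,0,-4,0,0,0,255],[0,0,-8,0,0,0,255]]';python3 -m creep '[[0,0,-4,0,0,0,255],[0,0,-4,0,0,0,255]]';  python3 - <<'E'
from h import *
st(); s,T,o=take("side"); look(["bar_tab"],"side")
cv2.imwrite("pics/s5c.png",cv2.resize(s["color"][180:340,220:380],None,fx=3.7,fy=3.7,interpolation=cv2.INTER_CUBIC))
E
```

```text
time: 9.7
tool_pos: [0.6754, 0.233, 0.1452]
ee_rot: [-1.572, -0.0, 1.686]
wrist_force: [-0.5, -0.4, 0.7]
width: 0.0005
time: 9.95
tool_pos: [0.6795, 0.2335, 0.1452]
ee_rot: [-1.572, -0.0, 1.686]
wrist_force: [-1.1, 0.4, 0.9]
width: 0.0003
t9.95 [0.6795 0.2335 0.1452] [-90.06  -0.01  96.61] F [-1.1  0.4  0.9] w0.0003 q [ 0.25  0.48  0.95  0.    1.71 -1.43]
side bar_tab [(0.78, [0.6814, 0.2339, 0.1532])]
```

View pics/s5c.png

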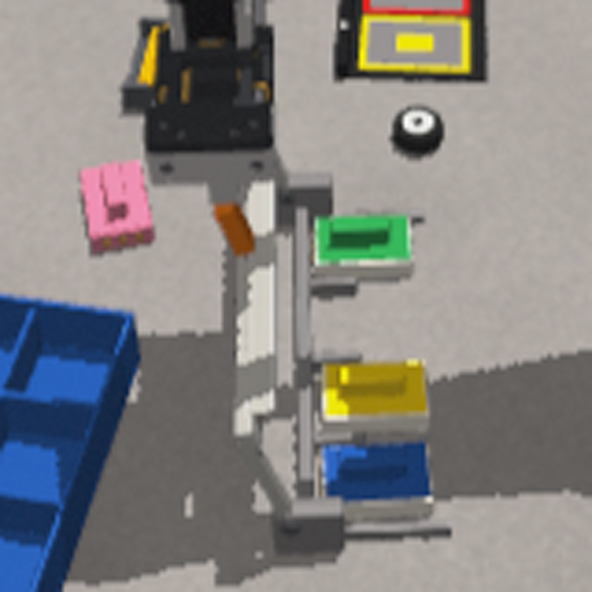

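```bash
python3 -m creep '[[0,0,-4,0,0,0,255],[0,0,-8,0,0,0,255],[0,0,-8,0,0,0,255]]'; python3 - <<'E'
from h import *
s,T,o=take("side"); print([b for b in blobs(s["color"],"orange") if 270<b[1][0]<300 and 220<b[1][1]<260])
E
python3 -m creep '[[0,0,-4,0,0,0,255],[0,0,-4,0,0,0,255]]'; python3 - <<'E'
from h import *
s,T,o=take("side"); print([b for b in blobs(s["color"],"orange") if 270<b[1][0]<300 and 220<b[1][1]<260])
E
```

```text
time: 10.42
tool_pos: [0.6874, 0.2344, 0.1444]
ee_rot: [-1.571, -0.0, 1.686]
wrist_force: [0.4, 0.2, 0.4]
width: 0.0003
[([278, 233, 11, 16, 101], [283.1, 240.9])]
time: 10.72
tool_pos: [0.691, 0.2348, 0.1445]
ee_rot: [-1.57, -0.0, 1.686]
wrist_force: [-0.2, -0.1, 0.1]
width: 0.0003
[([278, 233, 11, 16, 104], [283.1, 240.7])]
```

```bash
python3 - <<'E'
from h import *
s,T,o=take("wrist"); cv2.imwrite("pics/w6.png",s["color"])
look(["bar_tab"],"wrist")
s,T,o=take("scene"); cv2.imwrite("pics/sc6.png",cv2.resize(s["color"][150:290,330:480],None,fx=4,fy=4,interpolation=cv2.INTER_CUBIC))
E
```

```text
wrist bar_tab [(0.56, [0.6729, 0.2284, 0.1554])]
```

View pics/w6.png

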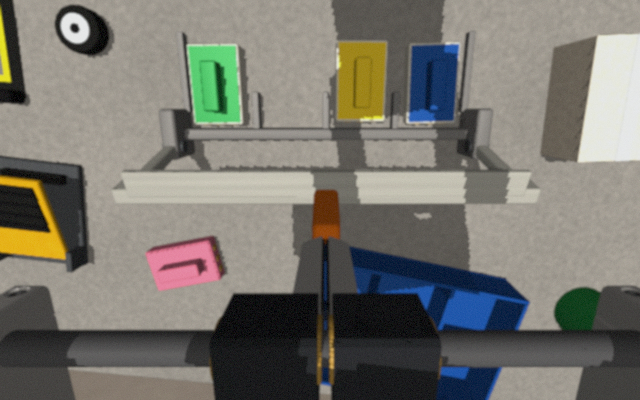

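View pics/sc6.png

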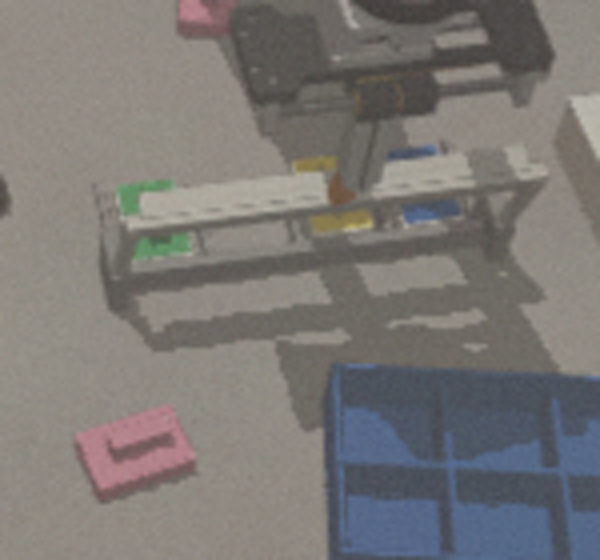

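```bash
cat >> h.py <<'E'
HX=np.array([.6465,.2287,.032]); CY=np.deg2rad(6.6); EX=np.array([np.cos(CY),np.sin(CY),0]); EY=np.array([-np.sin(CY),np.cos(CY),0]); EZ=np.array([0,0,1.])
def barpt(th,r,y=0,n=0):
    rad=-EX*np.cos(th)+EZ*np.sin(th); nor=EX*np.sin(th)+EZ*np.cos(th)
    return HX+rad*r+EY*y+nor*n
def tabmask(s,T,th):
    m=np.zeros((400,640),np.uint8)
    P=np.array([barpt(th,r,y,n) for r in(.099,.141) for y in(-.008,.008) for n in(-.010,.004)])
    return cv2.convexHull(proj(s,T,P).astype(np.float32))[:,0]
E
python3 - <<'E'
from h import *
for cam in("side","wrist"):
    s,T,o=take(cam)
    print(cam,"obs",[b for b in blobs(s["color"],"orange",40) if 270<b[1][0]<340 and 190<b[1][1]<260])
    for th in(1.6,1.7,1.8,1.85,1.9):
        h=tabmask(s,T,th); print(th,h.min(0),h.max(0),h.mean(0))
    print("tcp",proj(s,T,o['tool_pos']))
E
```

```text
side obs [([278, 233, 11, 16, 106], [283.0, 240.6])]
1.6 [292.3143 228.9281] [299.6375 246.6978] [295.9835 237.8146]
1.7 [286.1551 229.1673] [295.3575 247.1801] [290.7933 238.1826]
1.8 [280.1379 229.8307] [291.1286 247.9379] [285.6866 238.9003]
1.85 [277.2063 230.3189] [289.0513 248.4173] [283.1841 239.3873]
1.9 [274.3381 230.9092] [286.9995 248.9616] [280.7257 239.9576]
tcp [[277.0161 240.9624]]
wrist obs [([312, 190, 28, 54, 1260], [325.6, 215.1])]
1.6 [307.3051 151.6967] [338.2503 190.0292] [322.9016 168.5123]
1.7 [307.649  167.3249] [337.9364 214.513 ] [322.9166 190.7419]
1.8 [308.0981 182.2541] [337.5432 236.4192] [322.9418 211.2034]
1.85 [308.3554 189.3615] [337.3224 246.283 ] [322.9578 220.6365]
1.9 [308.6306 196.1868] [337.0888 255.38  ] [322.9757 229.4852]
tcp [[324.6517 236.2014]]
```

The bar model matches at about 1.85 rad in both cameras, so it is fully up. I'll back off and measure the packs.

```bash
python3 -m creep '[[0,0,20,0,0,0,255],[0,0,60,0,0,0,255],[0,0,100,0,0,0,200],[0,-20,120,0,0,0,174],[0,-20,120,0,0,0,174]]'; cat >> h.py <<'E'
def rectw(s,T,c,near,z=.018,rad=.06,**k):
    m=mask(s["color"],c,**k); ys,xs=np.nonzero(m)
    if len(xs)==0: return None
    P=ray(s,T,np.c_[xs,ys],z)[:,:2]; q=np.hypot(*(P-np.array(near)[:2]).T)<rad
    if q.sum()<20: return None
    P=P[q]; r=cv2.minAreaRect((P*1000).astype(np.float32)); (cx,cy),(w,h),a=r
    if w<h: w,h=h,w; a+=90
    a=(a+90)%180-90
    return np.array([cx,cy,w,h]).round(1),round(a,2),int(q.sum())
E
python3 - <<'E'
from h import *
robot.snapshot("side");st(); s,T,o=take("wrist"); cv2.imwrite("pics/w7.png",s["color"])
for c,n in(("green",(.61,.125)),("yellow",(.593,.255)),("blue",(.586,.322))):
    print(c,rectw(s,T,c,n,.018),rectw(s,T,c,n,.018,smin=150))
look(["pack_green_center","pack_yellow_center","pack_blue_center","cradle"],"wrist")
E
```

```text
time: 11.65
tool_pos: [0.5719, 0.2214, 0.1678]
ee_rot: [-1.576, -0.001, 1.687]
wrist_force: [0.3, 0.1, -0.3]
width: 0.027
t11.70 [0.5723 0.2213 0.1664] [-90.2   -0.03  96.64] F [ 0.1  0.2 -1. ] w0.0291 q [ 0.28  0.23  1.24 -0.    1.67 -1.41]
green (array([604.9, 123.5,  64.4,  40.7]), 6.96, 2196) (array([604.8, 124. ,  62. ,  39.1]), 6.67, 2031)
yellow (array([585.5, 256. ,  65.2,  41.6]), 7.02, 2340) (array([586.1, 255.8,  64. ,  40.8]), 6.67, 2227)
blue (array([580.4, 321.3,  65. ,  40.1]), 8.12, 2194) (array([580.3, 321.4,  63.3,  39.4]), 8.19, 2109)
wrist pack_green_center [(0.81, [0.6075, 0.1266, 0.0134])]
wrist pack_yellow_center [(0.94, [0.5934, 0.2568, 0.0166])]
wrist pack_blue_center [(0.88, [0.5863, 0.3228, 0.0203])]
wrist cradle [(0.77, [0.5865, 0.2223, -0.0002])]
```

View pics/w7.png

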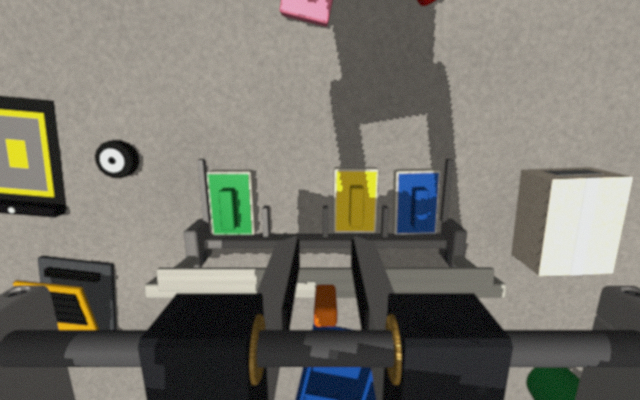

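```bash
python3 - <<'E'
from h import *
st(); go([.600,.124,.10],96.8);go([.600,.124,.0215],96.8)
E
```

```text
t11.95 [0.572  0.2209 0.1636] [-89.9    0.01  96.6 ] F [0.5 0.6 0. ] w0.0302 q [ 0.28  0.23  1.24  0.    1.67 -1.41]
go [-99.4  63.6 -16.8] [-0.1  -0.2  -0.01]
go [-99.4 142.1 -16.9] [-0.1  -0.2  -0.01]
```

```bash
python3 -m creep '[[-50,20,-8,0,0,0,174],[-99,50,-17,0,0,0,174],[-99,75,-17,0,0,0,174],[-99,90,-17,0,0,0,174],[-99,90,-17,0,0,0,174]]'; python3 - <<'E'
from h import *
st(); s,T,o=take("wrist"); cv2.imwrite("pics/w8.png",s["color"])
go([.600,.124,.0215],96.8)
E
```

```text
time: 12.58
tool_pos: [0.5991, 0.1249, 0.0731]
ee_rot: [-1.567, -0.0, 1.687]
wrist_force: [0.5, 0.1, 0.1]
width: 0.0297
t12.57 [0.5991 0.1249 0.0731] [-89.81  -0.01  96.65] F [0.5 0.1 0.1] w0.0297 q [ 0.11  0.27  1.37  0.    1.5  -1.57]
go [-1.2 53.1  0. ] [-0.04 -0.13  0.01]
```

View pics/w8.png

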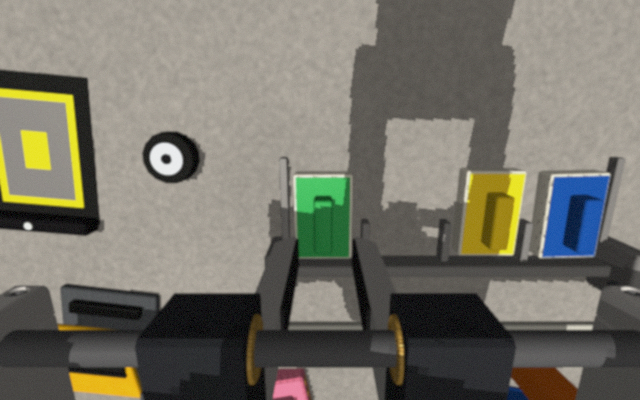

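```bash
python3 - <<'E'
from h import *
s,T,o=take("wrist"); print(rectw(s,T,"green",(.607,.125)),rectw(s,T,"yellow",(.59,.256)),rectw(s,T,"blue",(.583,.322)))
st(); look(["pack_green_center"],"wrist")
print(proj(s,T,[.6,.124,.036]),proj(s,T,o['tool_pos']))
E
```

```text
(array([604.5, 124. ,  65. ,  40.6]), 6.92, 3926) (array([586.1, 256.8,  65.6,  42.8]), 6.69, 4261) (array([580.7, 322.5,  65.6,  42.3]), 8.12, 4109)
t12.68 [0.6005 0.1254 0.0757] [-90.07  -0.01  96.68] F [ 0.4 -0.4 -0.2] w0.0302 q [ 0.11  0.27  1.37  0.    1.5  -1.57]
wrist pack_green_center [(0.94, [0.6087, 0.1256, 0.0141])]
[[323.0345 217.6536]] [[324.651  236.2023]]
```

```bash
python3 -m creep '[[-1,25,0,0,0,0,174],[-1,45,0,0,0,0,174],[-1,53,0,0,0,0,174],[-1,53,0,0,0,0,174]]'; python3 -c "
from h import *
st()"; python3 -m creep '[[0,0,0,0,0,0,255],[0,0,0,0,0,0,255],[0,0,0,0,0,0,255]]';python3 -c "
from h import *
st()"
```

```text
time: 13.22
tool_pos: [0.6003, 0.124, 0.0223]
ee_rot: [-1.571, -0.0, 1.687]
wrist_force: [-0.5, -0.8, 0.2]
width: 0.03
t13.22 [0.6003 0.124  0.0223] [-90.03  -0.01  96.64] F [-0.5 -0.8  0.2] w0.0300 q [ 0.11  0.3   1.44  0.    1.4  -1.58]
time: 13.6
tool_pos: [0.6005, 0.1237, 0.0226]
ee_rot: [-1.572, -0.0, 1.686]
wrist_force: [0.6, 0.3, -0.1]
width: 0.0032
t13.60 [0.6005 0.1237 0.0226] [-90.07  -0.    96.62] F [ 0.6  0.3 -0.1] w0.0032 q [ 0.11  0.3   1.44  0.    1.4  -1.58]
```

```bash
python3 - <<'E'
from h import *
st(); s,T,o=take("wrist"); cv2.imwrite("pics/w9.png",s["color"])
s,T,o=take("side"); cv2.imwrite("pics/s9.png",cv2.resize(s["color"][200:340,220:380],None,fx=4,fy=4,interpolation=cv2.INTER_CUBIC)); st()
E
```

```text
t13.60 [0.6005 0.1237 0.0226] [-90.07  -0.    96.62] F [ 0.6  0.3 -0.1] w0.0032 q [ 0.11  0.3   1.44  0.    1.4  -1.58]
t13.70 [0.6003 0.1237 0.0222] [-90.03  -0.    96.62] F [-0.2  1.   0.5] w0.0006 q [ 0.11  0.3   1.44  0.    1.4  -1.58]
```

View pics/w9.png

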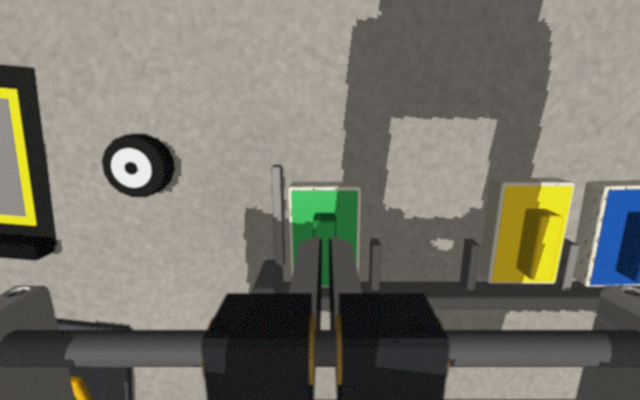

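View pics/s9.png

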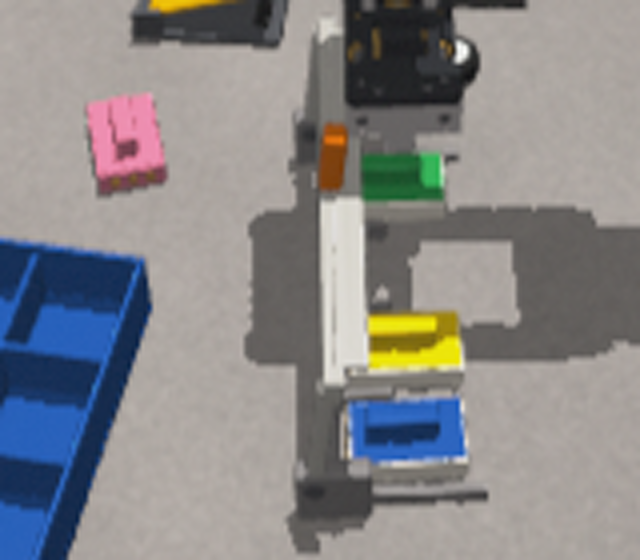

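```bash
python3 - <<'E'
from h import *
s,T,o=take("wrist"); cv2.imwrite("pics/w9c.png",cv2.resize(s["color"][170:320,240:400],None,fx=4.5,fy=4,interpolation=cv2.INTER_CUBIC)); st()
print(rectw(s,T,"green",(.607,.125)))
E
```

```text
t13.75 [0.6002 0.1237 0.0221] [-90.02  -0.    96.62] F [-0.5  0.2 -1. ] w0.0004 q [ 0.11  0.3   1.44  0.    1.4  -1.58]
(array([604.4, 123.9,  65.3,  41. ]), 7.03, 3402)
```

View pics/w9c.png

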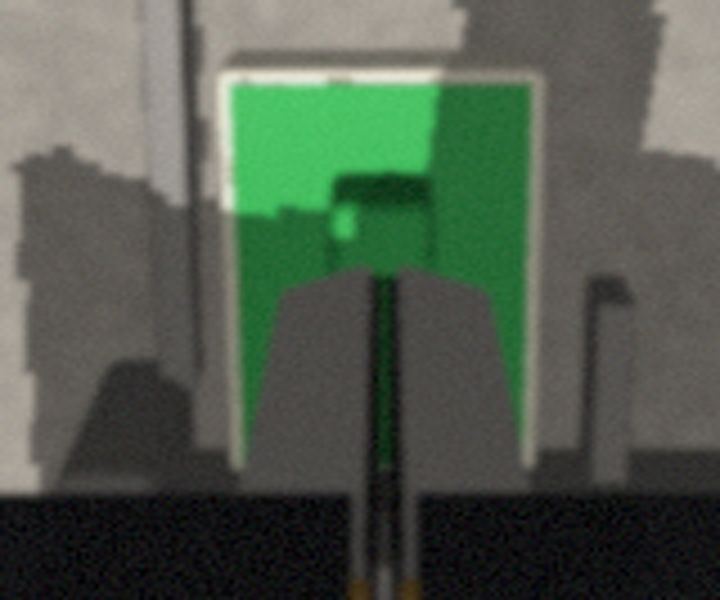

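```bash
python3 - <<'E'
from h import *
s,T,o=take("scene"); cv2.imwrite("pics/sc10.png",cv2.resize(s["color"][150:260,320:470],None,fx=5,fy=5,interpolation=cv2.INTER_CUBIC)); st()
print("tcp",proj(s,T,o['tool_pos']))
s,T,o=take("side"); cv2.imwrite("pics/s10.png",s["color"]); print("tcp",proj(s,T,o['tool_pos']))
E
```

```text
t13.80 [0.6001 0.1236 0.022 ] [-90.01  -0.    96.61] F [0.1 0.5 0.1] w0.0001 q [ 0.11  0.3   1.44  0.    1.4  -1.58]
tcp [[367.513 202.079]]
tcp [[319.8082 242.8605]]
```

View pics/sc10.png

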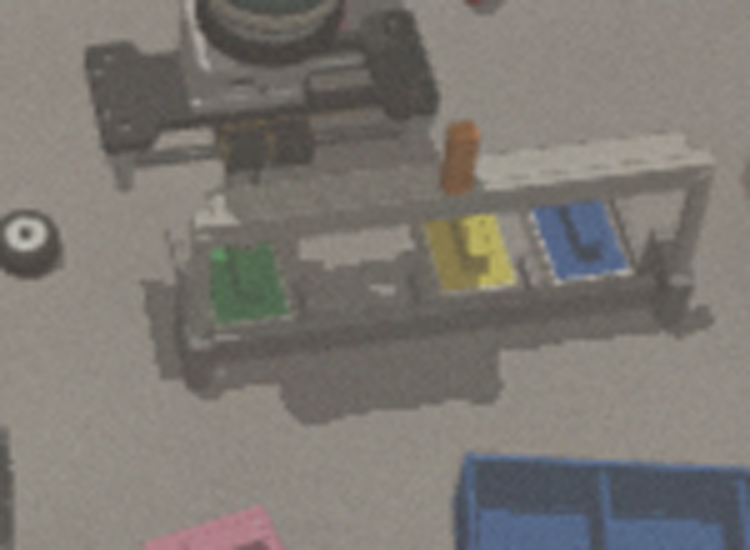

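View pics/s10.png

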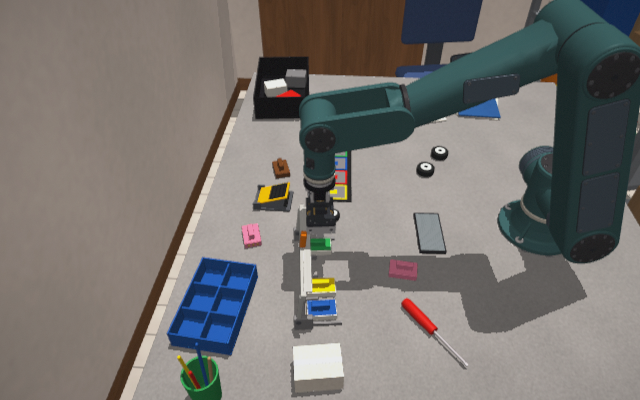

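```bash
python3 - <<'E'
from h import *
s,T,o=take("wrist")
M=np.array(s["mount"])
def TT(p,rpy):
    A=np.eye(4);A[:3,:3]=Ro.from_euler('xyz',rpy,degrees=True).as_matrix();A[:3,3]=p; return A@M
for nm,p,r in(("w7",[.572,.221,.1655],[-90,0,96.6]),("w8",[.600,.125,.075],[-90,0,96.65])):
    im=cv2.imread(f"pics/{nm}.png"); print(nm,[b for b in blobs(im,"orange",30)])
    for th in(1.4,1.5,1.6,1.7,1.85):
        h=tabmask(s,TT(p,r),th); print(th,h.min(0),h.max(0))
s,T,o=take("side"); print([b for b in blobs(s["color"],"orange",30) if 270<b[1][0]<330 and 190<b[1][1]<260])
for th in(1.2,1.3,1.4,1.5,1.6):
    h=tabmask(s,T,th); print(th,h.min(0),h.max(0),h.mean(0))
E
```

```text
w7 [([314, 285, 23, 42, 863], [325.1, 305.9])]
1.4 [311.0363 277.1584] [335.4048 317.5126]
1.5 [311.0882 289.7784] [335.3396 337.0757]
1.6 [311.2222 301.8694] [335.2105 354.8612]
1.7 [311.4319 313.1898] [335.023  370.4801]
1.85 [311.8677 328.2783] [334.6498 389.3049]
w8 [([511, 368, 66, 32, 1626], [543.5, 383.7])]
1.4 [498.2938 330.8704] [594.9937 414.4138]
1.5 [496.4707 349.8847] [592.7648 445.1898]
1.6 [493.7883 367.6954] [587.8747 471.5014]
1.7 [490.3527 383.8664] [580.6537 492.7221]
1.85 [484.0675 404.3194] [566.4567 514.6053]
[([300, 231, 7, 17, 103], [302.7, 238.7])]
1.2 [310.2541 230.8455] [322.5239 248.8376] [316.3354 239.8654]
1.3 [306.1969 229.8213] [316.8035 247.8161] [311.4495 238.8371]
1.4 [302.04   229.2086] [310.8414 247.0588] [306.3943 238.1459]
1.5 [297.8318 229.0179] [304.7103 246.5763] [301.2305 237.8025]
1.6 [292.3143 228.9281] [299.6375 246.6978] [295.9835 237.8146]
```

The bar is back near 1.5 rad: on the retreat the fingertips dragged the tab from behind. The fingers also closed on the rib without holding it. I'll reopen, go a little lower, and log the width row by row.

```bash
python3 -m creep '[[0,0,0,0,0,0,174],[0,0,0,0,0,0,174],[0,0,0,0,0,0,174]]'; python3 -m creep '[[0,2,0,0,0,0,174],[0,2,0,0,0,0,174]]';  for i in 1 2 3 4; do python3 -m creep '[[0,0,0,0,0,0,255]]' | egrep 'force|width|pos'; done
```

```text
time: 14.32
tool_pos: [0.6001, 0.1237, 0.0218]
ee_rot: [-1.571, -0.0, 1.686]
wrist_force: [0.1, 0.2, -0.8]
width: 0.0269
time: 14.58
tool_pos: [0.5999, 0.1236, 0.0196]
ee_rot: [-1.57, -0.0, 1.686]
wrist_force: [1.1, 0.4, -0.0]
width: 0.0295
tool_pos: [0.6001, 0.1236, 0.0198]
wrist_force: [-0.3, 0.3, 0.0]
width: 0.023
tool_pos: [0.6001, 0.1237, 0.0199]
wrist_force: [-0.1, -0.1, 0.5]
width: 0.013
tool_pos: [0.6001, 0.1236, 0.0199]
wrist_force: [-0.2, -0.2, -0.4]
width: 0.0032
tool_pos: [0.6001, 0.1237, 0.0199]
wrist_force: [-0.5, -0.4, -0.1]
width: 0.0003
```

```bash
python3 -m creep '[[0,0,0,0,0,0,174],[0,0,0,0,0,0,174],[0,0,0,0,0,0,174]]' | grep width; python3 - <<'E'
from h import *
s,T,o=take("wrist"); cv2.imwrite("pics/w11.png",cv2.resize(s["color"][170:320,240:400],None,fx=4.5,fy=4,interpolation=cv2.INTER_CUBIC)); st()
print(proj(s,T,[(.607-.021*.993,.1243,.036),(.607+.021*.993,.1243,.036),(.607-.021,.1243,.018)]))
E
```

```text
width: 0.0265
t15.50 [0.6001 0.1237 0.0199] [-90.01  -0.    96.62] F [ 0.2 -0.5 -0.1] w0.0289 q [ 0.11  0.31  1.44  0.    1.4  -1.58]
[[328.5342 223.7835]
 [320.4294 288.0364]
 [328.254  214.376 ]]
```

View pics/w11.png

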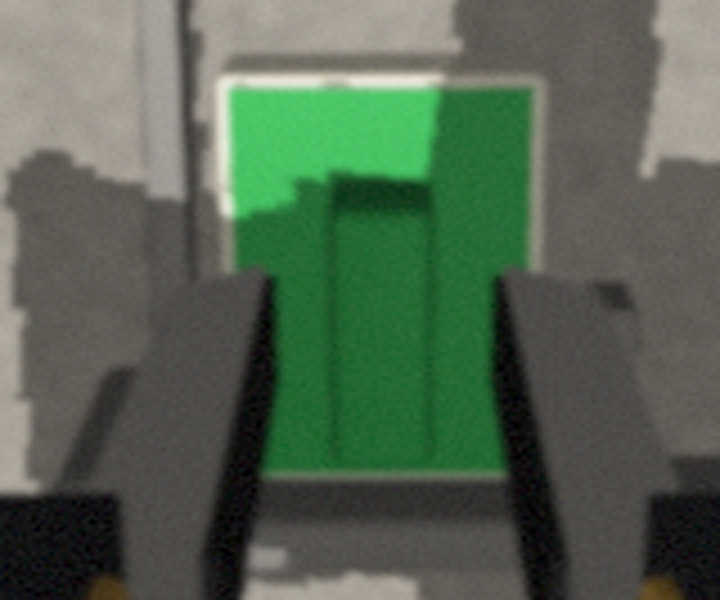

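Visually the fingers straddle the rib, yet they close without contact, so the part that really touches seems to lie further back than the tips. I'll descend in small steps and watch the force.

```bash
for i in 1 2 ; do python3 -m creep '[[0,2,0,0,0,0,174],[0,2,0,0,0,0,174]]'| egrep 'force|width|pos'; done
```

```text
tool_pos: [0.5999, 0.1236, 0.0176]
wrist_force: [-0.4, 0.9, -0.8]
width: 0.03
tool_pos: [0.5999, 0.1236, 0.0156]
wrist_force: [0.1, -1.7, 0.7]
width: 0.0297
```

```bash
for i in 1 2 3; do python3 -m creep '[[0,0,0,0,0,0,255]]'| egrep 'force|width|pos'; done
```

```text
tool_pos: [0.6001, 0.1236, 0.0159]
wrist_force: [-1.0, 0.3, 0.3]
width: 0.0231
tool_pos: [0.6001, 0.1236, 0.0159]
wrist_force: [0.3, 0.4, -0.2]
width: 0.0132
tool_pos: [0.6002, 0.1236, 0.016]
wrist_force: [-0.1, 0.7, 0.1]
width: 0.0033
```

```bash
for i in 1 2 3 4 5 6; do python3 -m creep '[[0,1,0,0,0,0,255],[0,1.5,0,0,0,0,255]]'| egrep 'force|pos' | tr '\n' ' '; done
```

```text
tool_pos: [0.6, 0.1236, 0.0143] wrist_force: [-0.3, -0.6, -0.2] tool_pos: [0.6, 0.1236, 0.0128] wrist_force: [-0.1, -0.3, -1.0] tool_pos: [0.6001, 0.1237, 0.0113] wrist_force: [-1.3, 0.1, 0.1] tool_pos: [0.6001, 0.1237, 0.0111] wrist_force: [-3.0, -0.5, 5.9] tool_pos: [0.6002, 0.1237, 0.011] wrist_force: [-5.9, -1.3, 12.3] tool_pos: [0.6003, 0.1237, 0.011] wrist_force: [-7.8, -0.7, 16.9]
```

```bash
python3 -m creep '[[0,-4,0,0,0,0,255],[0,-8,0,0,0,0,255]]'; python3 - <<'E'
from h import *
s,T,o=take("wrist"); cv2.imwrite("pics/w12.png",s["color"]); st()
s,T,o=take("side"); print([b for b in blobs(s["color"],"orange",30) if 270<b[1][0]<330 and 190<b[1][1]<260])
cv2.imwrite("pics/s12.png",cv2.resize(s["color"][150:270,270:390],None,fx=5,fy=5,interpolation=cv2.INTER_CUBIC))
E
```

```text
time: 18.12
tool_pos: [0.6, 0.1237, 0.0147]
ee_rot: [-1.571, -0.0, 1.686]
wrist_force: [0.4, 0.1, 0.1]
width: 0.0005
t18.18 [0.6003 0.1237 0.0152] [-90.03  -0.01  96.62] F [ 1.  -0.9  0.6] w0.0008 q [ 0.11  0.31  1.44  0.    1.39 -1.58]
[([300, 231, 7, 17, 103], [302.7, 238.7])]
```

View pics/w12.png

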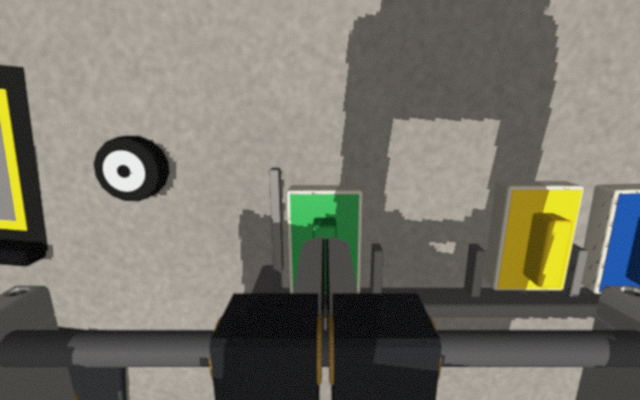

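View pics/s12.png

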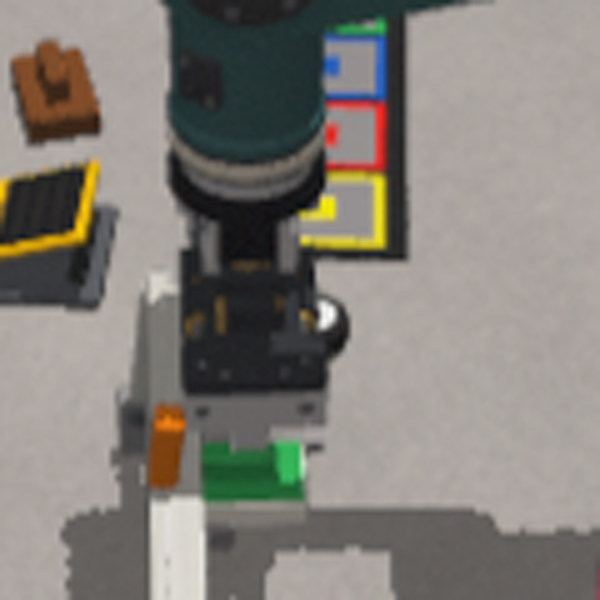

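The side view shows the rib unobscured where the TCP should be, so the true fingertips seem to be short of the reported TCP. I'll move the gripper to clear space and check where the tips are with the fixed cameras.

```bash
python3 -m creep '[[0,-40,0,0,0,0,255],[0,-80,0,0,0,0,255],[20,-80,50,0,0,0,255],[50,-80,100,0,0,0,255],[50,-40,130,0,0,0,255]]'; python3 -m creep '[[0,0,0,0,0,0,255],[0,0,0,0,0,0,255]]'; python3 - <<'E'
from h import *
o=st()
for c,r in(("side",60),("scene",60)):
    s,T,o=take(c); p=proj(s,T,o['tool_pos'])[0]; q=proj(s,T,o['tool_pos']+[0,0,.02])[0]; print(c,p,q)
    x,y=p.astype(int); k=s["color"][y-70:y+30,x-50:x+50].copy()
    k=cv2.resize(k,None,fx=6,fy=6,interpolation=cv2.INTER_CUBIC)
    for w,col in((p,(0,0,255)),(q,(255,0,255))): cv2.circle(k,tuple(((w-[x-50,y-70])*6).astype(int).tolist()),4,col,-1)
    cv2.imwrite(f"pics/tip_{c}.png",k)
E
```

```text
time: 18.85
tool_pos: [0.4662, 0.1602, 0.0576]
ee_rot: [-1.579, -0.002, 1.689]
wrist_force: [0.4, 0.3, 0.0]
width: 0.0003
time: 19.1
tool_pos: [0.4673, 0.1585, 0.0562]
ee_rot: [-1.574, -0.0, 1.686]
wrist_force: [-0.1, -0.3, 1.7]
width: 0.0005
t19.10 [0.4673 0.1585 0.0562] [-90.17  -0.01  96.6 ] F [-0.1 -0.3  1.7] w0.0005 q [ 0.21  0.02  1.69 -0.    1.43 -1.47]
side [370.9832 246.7716] [371.5414 241.4566]
scene [376.1433 159.102 ] [376.6729 154.5789]
```

View pics/tip_side.png

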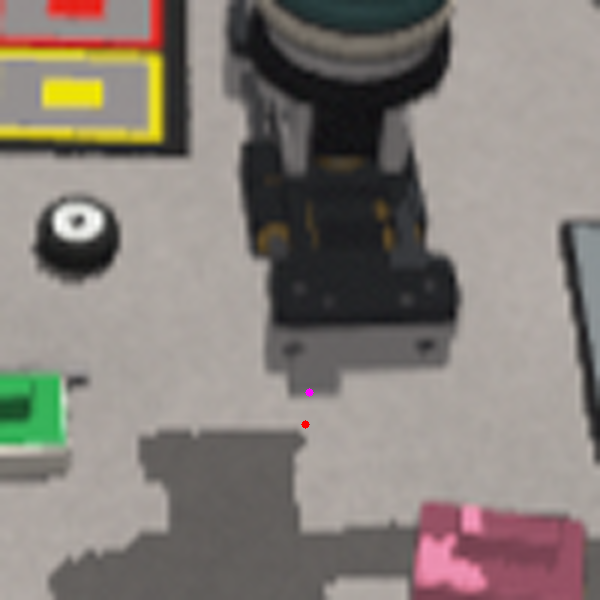

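View pics/tip_scene.png

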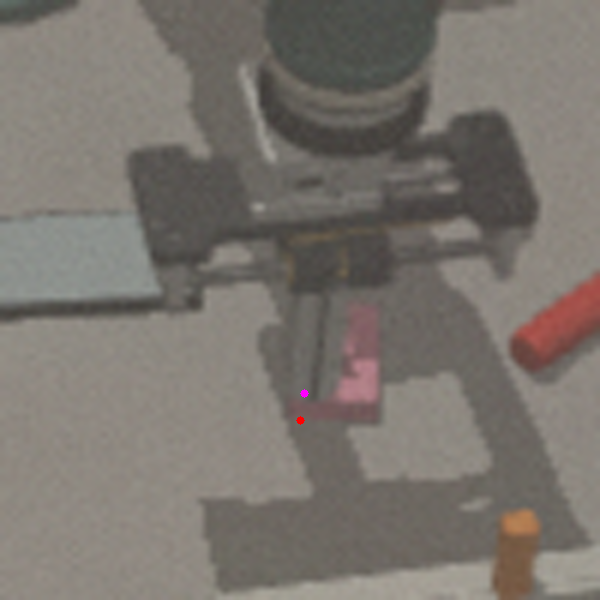

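Both fixed cameras confirm it: the real tips end about 20 mm short of the reported TCP (at the magenta mark). I'll calibrate with a gentle touch on the clear table here.

```bash
python3 -m creep '[[0,35,0,0,0,0,255],[0,60,0,0,0,0,255],[0,66,0,0,0,0,255],[0,68,0,0,0,0,255]]'| egrep 'force|pos' | tr '\n' ' '; for i in 1 2 3 4; do python3 -m creep '[[0,2,0,0,0,0,255],[0,2,0,0,0,0,255]]'| egrep 'force|pos' | tr '\n' ' '; done
```

```text
tool_pos: [0.4671, 0.1585, -0.0119] wrist_force: [0.1, -0.1, 0.5] tool_pos: [0.466, 0.1585, -0.0142] wrist_force: [0.9, 0.6, 0.5] tool_pos: [0.4651, 0.1584, -0.0171] wrist_force: [-0.1, -0.6, 1.7] tool_pos: [0.465, 0.1583, -0.0194] wrist_force: [-0.1, 1.6, 0.0] tool_pos: [0.465, 0.1583, -0.0214] wrist_force: [-0.2, -0.5, -0.4]
```

```bash
for i in 1 2 3 4; do python3 -m creep '[[0,1.5,0,0,0,0,255],[0,1.5,0,0,0,0,255]]'| egrep 'force|pos' | tr '\n' ' '; done
```

```text
tool_pos: [0.4651, 0.1583, -0.0227] wrist_force: [0.6, -0.3, -0.1] tool_pos: [0.4651, 0.1583, -0.0243] wrist_force: [0.1, 0.2, 0.2] tool_pos: [0.4654, 0.1584, -0.0249] wrist_force: [-1.6, -0.9, 5.3] tool_pos: [0.4654, 0.1584, -0.025] wrist_force: [-4.5, -1.4, 12.2]
```

Contact comes at TCP z = −0.025, so the true tip is 25 mm above the reported TCP, which agrees with touching the rib top at 0.011. Now I'll push the bar fully up with that offset.

```bash
python3 -m creep '[[0,-50,0,0,0,0,255],[0,-100,0,0,0,0,255],[0,-147,0,0,0,0,255],[0,-147,0,0,0,0,255]]'|grep pos;  python3 - <<'E'
from h import *
st(); go([.595,.2235,.12],96.6); go([.665,.231,.12],96.6)
E
```

```text
tool_pos: [0.4684, 0.159, 0.1247]
t22.20 [0.4684 0.159  0.1247] [-90.58  -0.06  96.62] F [ 0.2  0.3 -0.4] w0.0005 q [ 0.21 -0.03  1.6   0.    1.56 -1.47]
go [  49.4    6.  -133.2] [0.58 0.02 0.06]
go [  48.8    6.8 -203.6] [0.58 0.02 0.06]
```

```bash
python3 -m creep '[[25,3,-50,0,0,0,255],[49,5,-100,0,0,0,255],[49,5,-133,0,0,0,255],[49,5,-145,0,0,0,255],[49,5,-155,0,0,0,255]]';python3 -m creep '[[0,0,-8,0,0,0,255],[0,0,-16,0,0,0,255],[0,0,-24,0,0,0,255],[0,0,-32,0,0,0,255],[0,0,-38,0,0,0,255]]';python3 - <<'E'
from h import *
st()
s,T,o=take("side"); print([b for b in blobs(s["color"],"orange",30) if 270<b[1][0]<330 and 190<b[1][1]<260])
E
```

```text
time: 22.82
tool_pos: [0.6128, 0.2245, 0.1134]
ee_rot: [-1.568, 0.0, 1.686]
wrist_force: [-1.3, -0.9, -0.6]
width: 0.0001
time: 23.45
tool_pos: [0.6516, 0.2292, 0.1147]
ee_rot: [-1.57, 0.0, 1.686]
wrist_force: [-2.8, -1.1, -0.6]
width: 0.0003
t23.45 [0.6516 0.2292 0.1147] [-89.98   0.    96.61] F [-2.8 -1.1 -0.6] w0.0003 q [ 0.26  0.42  1.09 -0.    1.63 -1.43]
[([283, 240, 8, 9, 53], [286.7, 243.5])]
```

```bash
for i in 1 2 3; do python3 -m creep '[[0,0,-4,0,0,0,255],[0,0,-4,0,0,0,255]]'| egrep 'force|pos' | tr '\n' ' '; done; python3 - <<'E'
from h import *
s,T,o=take("side"); print([b for b in blobs(s["color"],"orange",30) if 270<b[1][0]<330 and 190<b[1][1]<260]); look(["bar_tab"],"side")
E
```

```text
tool_pos: [0.6555, 0.2298, 0.1146] wrist_force: [-1.0, -0.3, -0.2] tool_pos: [0.6578, 0.2302, 0.1148] wrist_force: [-5.0, -1.1, 0.7] tool_pos: [0.6581, 0.2303, 0.1147] wrist_force: [-12.2, -2.6, 4.1] [([280, 240, 9, 9, 58], [284.2, 243.8])]
side bar_tab [(0.63, [0.6787, 0.2334, 0.1498])]
```

```bash
python3 -m creep '[[0,0,20,0,0,0,255],[0,0,40,0,0,0,230],[0,0,60,0,0,0,200],[20,0,65,0,0,0,174],[70,10,62,0,0,0,174]]'; python3 - <<'E'
from h import *
st()
s,T,o=take("side"); print([b for b in blobs(s["color"],"orange",30) if 270<b[1][0]<330 and 190<b[1][1]<260]); look(["bar_tab"],"side")
go([.600,.1237,.06],96.8)
E
```

```text
time: 24.98
tool_pos: [0.5954, 0.2936, 0.1071]
ee_rot: [-1.576, -0.001, 1.683]
wrist_force: [-0.2, 0.6, 0.7]
width: 0.0297
t24.98 [0.5954 0.2936 0.1071] [-90.31  -0.08  96.43] F [-0.2  0.6  0.7] w0.0297 q [ 0.37  0.36  1.19 -0.    1.59 -1.31]
[([278, 232, 11, 17, 114], [282.9, 240.3])]
side bar_tab [(0.6, [0.6775, 0.2366, 0.1524])]
go [-174.7   43.2   13.6] [-0.02  0.12  0.17]
```

I moved in +y by mistake (still clear of everything), so I'm now near the blue pack and will take that one first.

```bash
python3 - <<'E'
from h import *
go([.577,.3215,.06],97.4)
E
python3 -m creep '[[25,20,23,0,0.9,0,174],[25,45,23,0,0.9,0,174],[25,45,23,0,0.9,0,174]]'; python3 - <<'E'
from h import *
st(); s,T,o=take("wrist"); cv2.imwrite("pics/w13.png",s["color"]); print(rectw(s,T,"blue",(.58,.322)),rectw(s,T,"yellow",(.587,.256)))
go([.577,.3215,-.0045],97.4)
E
```

```text
go [24.5 43.8 12.6] [-0.02 -0.48  0.17]
time: 25.45
tool_pos: [0.5665, 0.3153, 0.0575]
ee_rot: [-1.567, 0.001, 1.672]
wrist_force: [-0.5, 0.2, 0.8]
width: 0.0296
t25.45 [0.5665 0.3153 0.0575] [-89.78   0.08  95.77] F [-0.5  0.2  0.8] w0.0296 q [ 0.42  0.36  1.29 -0.    1.5  -1.25]
(array([581.1, 320.8,  65.2,  40.7]), 8.38, 4176) (array([587.2, 255.5,  66.7,  42.5]), 6.04, 4463)
go [ 5.1 63.7 -9.9] [-0.06 -1.66 -0.02]
```

View pics/w13.png

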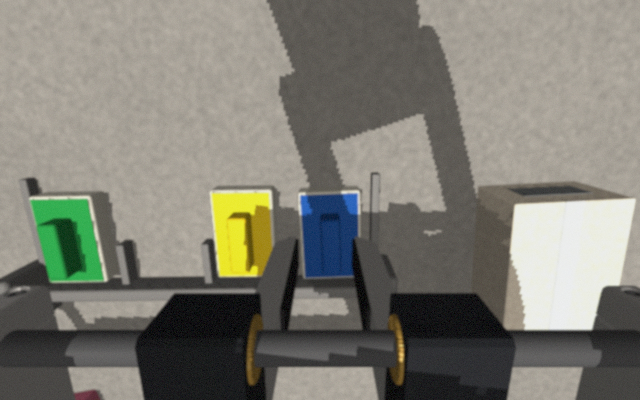

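```bash
python3 -m creep '[[4,15,-10,0,-2,0,174],[4,30,-10,0,-2,0,174],[4,30,-10,0,-2,0,174]]'; python3 - <<'E'
from h import *
st(); s,T,o=take("wrist"); cv2.imwrite("pics/w14.png",cv2.resize(s["color"][170:320,220:460],None,fx=3,fy=3,interpolation=cv2.INTER_CUBIC)); print(rectw(s,T,"blue",(.58,.322)))
go([.577,.3202,-.0045],98)
E
```

```text
time: 25.88
tool_pos: [0.5763, 0.3194, 0.0274]
ee_rot: [-1.567, 0.001, 1.705]
wrist_force: [-0.2, 0.2, 0.1]
width: 0.0299
t25.88 [0.5763 0.3194 0.0274] [-89.76   0.07  97.69] F [-0.2  0.2  0.1] w0.0299 q [ 0.42  0.4   1.3   0.    1.45 -1.28]
(array([580.7, 320.6,  65.1,  41.3]), 7.75, 5497)
go [ 0.5 33.  -0.4] [-0.14 -0.31 -0.04]
```

View pics/w14.png

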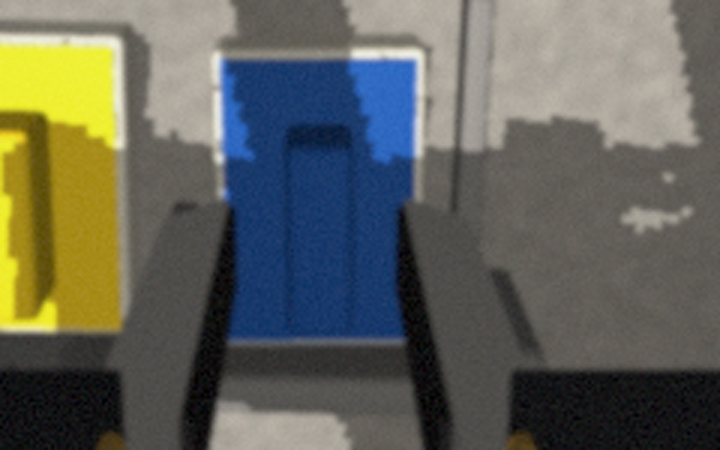

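Centred on the blue rib; descending and gripping.

```bash
python3 -m creep '[[0,20,0,0,0,0,174],[0,30,0,0,0,0,174],[0,32.5,0,0,0,0,174],[0,32.5,0,0,0,0,174]]';  python3 -m creep '[[0,0,0,0,0,0,255],[0,0,0,0,0,0,255],[0,0,0,0,0,0,255]]'; python3 - <<'E'
from h import *
s,T,o=take("side"); print([b for b in blobs(s["color"],"orange",30) if 270<b[1][0]<330 and 190<b[1][1]<260])
E
```

```text
time: 26.42
tool_pos: [0.5772, 0.3202, -0.0028]
ee_rot: [-1.57, 0.0, 1.706]
wrist_force: [-0.5, 0.7, 0.8]
width: 0.03
time: 26.8
tool_pos: [0.5778, 0.3204, -0.0019]
ee_rot: [-1.572, -0.0, 1.705]
wrist_force: [-0.5, 0.5, 1.5]
width: 0.0136
[([278, 232, 11, 17, 114], [282.9, 240.3])]
```

```bash
python3 -m creep '[[0,1,6,0,0,0,255],[0.3,1,16,0,0,0,255],[0.6,1,28,0,0,0,255],[0.8,1,40,0,0,0,255],[1,1,52,0,0,0,255]]' | egrep 'force|pos|width' | tr '\n' ' '; python3 -m creep '[[0.3,0,12,0,0,0,255],[0.5,0,24,0,0,0,255],[0.7,0,36,0,0,0,255],[0.9,0,48,0,0,0,255],[1,0,58,0,0,0,255]]' | egrep 'force|pos|width' | tr '\n' ' '; python3 - <<'E'
from h import *
st()
s,T,o=take("wrist"); cv2.imwrite("pics/w15.png",s["color"])
s,T,o=take("side"); cv2.imwrite("pics/s15.png",cv2.resize(s["color"][180:340,260:460],None,fx=3.7,fy=3.7,interpolation=cv2.INTER_CUBIC))
E
```

```text
tool_pos: [0.5266, 0.3147, -0.0019] wrist_force: [7.5, 0.2, 3.5] width: 0.0137 tool_pos: [0.4689, 0.308, -0.0019] wrist_force: [7.1, 0.9, 2.8] width: 0.0138 t28.10 [ 0.4689  0.308  -0.0019] [-90.27  -0.07  97.73] F [7.1 0.9 2.8] w0.0138 q [ 0.48  0.21  1.6  -0.    1.32 -1.23]
```

View pics/s15.png

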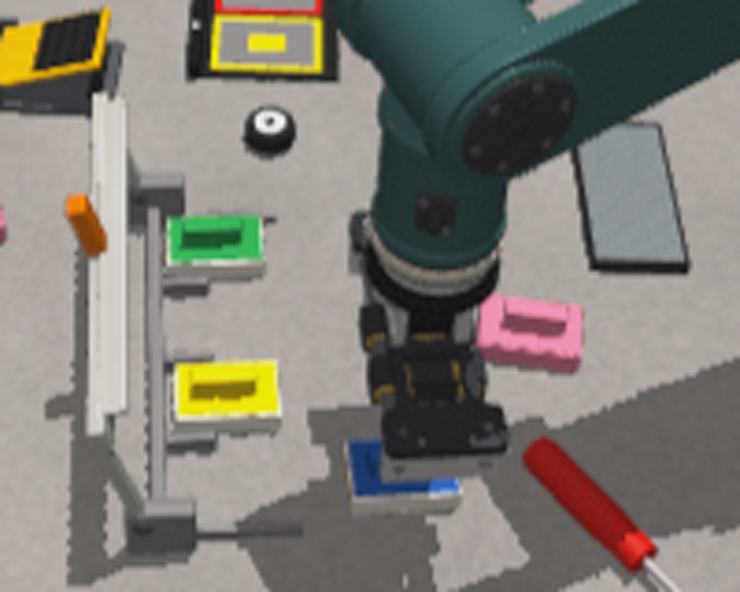

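View pics/w15.png

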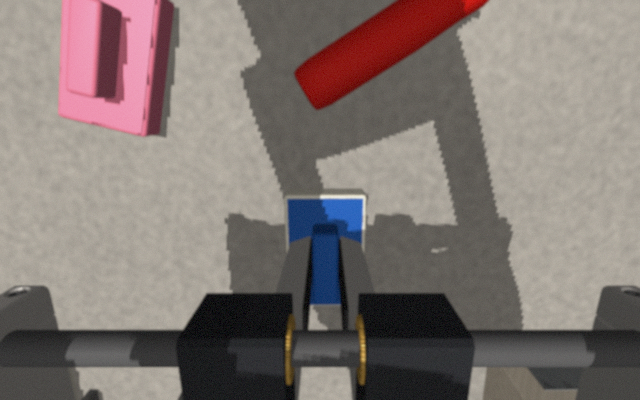

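```bash
python3 -m creep '[[-10,0,1,0,0,0,255],[-28,0,3,0,0,0,255],[-48,0,6,0,0,0,255],[-70,0,9,0,0,0,255],[-92,0,12,0,0,0,255]]' | egrep 'force|pos|width' | tr '\n' ' '; python3 -m creep '[[-22,0,3,0,0,0,255],[-44,0,6,0,0,0,255],[-66,0,9,0,0,0,255],[-88,0,12,0,0,0,255],[-110,0,15,0,0,0,255]]' | egrep 'force|pos|width' | tr '\n' ' '; python3 - <<'E'
from h import *
st()
E
```

```text
tool_pos: [0.468, 0.2171, -0.0019] wrist_force: [0.1, 5.3, 9.5] width: 0.0138 tool_pos: [0.4683, 0.1064, -0.0019] wrist_force: [0.9, 7.7, 9.5] width: 0.0135 t29.45 [ 0.4683  0.1064 -0.0019] [-90.15  -0.36  97.75] F [0.9 7.7 9.5] w0.0135 q [ 0.1   0.04  1.79  0.01  1.31 -1.61]
```

```bash
python3 -m creep '[[-22,-0.5,2,0,0,0,255],[-44,-0.5,5,0,0,0,255],[-66,-0.5,8,0,0,0,255],[-88,-0.5,11,0,0,0,255],[-110,-0.5,14,0,0,0,255]]' | egrep 'force|pos|width' | tr '\n' ' '; python3 -m creep '[[-22,0,3,0,0,0,255],[-44,0,6,0,0,0,255],[-66,0,9,0,0,0,255],[-88,0,12,0,0,0,255],[-110,0,15,0,0,0,255]]' | egrep 'force|pos|width' | tr '\n' ' '; python3 - <<'E'
from h import *
st(); go([.478,-.2535,-.0019],92.1)
E
```

```text
tool_pos: [0.4689, -0.0044, -0.0019] wrist_force: [1.0, 6.3, 10.3] width: 0.0136 tool_pos: [0.469, -0.1148, -0.0019] wrist_force: [-0.4, 7.9, 11.0] width: 0.0137 t30.70 [ 0.469  -0.1148 -0.0019] [-90.1   -0.4   97.76] F [-0.4  7.9 11. ] w0.0137 q [-0.36  0.05  1.78  0.01  1.31 -2.07]
go [-138.6   -1.     9.8] [0.08 5.66 0.4 ]
```

```bash
python3 -m creep '[[-25,-0.5,2,0,1,0,255],[-50,-0.5,4,0,2,0,255],[-75,-0.5,6,0,3.5,0,255],[-100,-0.5,7,0,4.5,0,255],[-125,-0.5,9,0,5.6,0,255]]' | egrep 'force|pos|width' | tr '\n' ' '; python3 - <<'E'
from h import *
st(); go([.478,-.2535,-.0019],92.1)
E
```

```text
tool_pos: [0.4766, -0.2396, -0.0019] wrist_force: [0.2, 7.8, 10.9] width: 0.0138 t31.32 [ 0.4766 -0.2396 -0.0019] [-89.98  -0.44  92.13] F [ 0.2  7.8 10.9] w0.0138 q [-0.58  0.16  1.66  0.01  1.32 -2.19]
go [-14.   -0.1  -0.9] [-0.02  0.03  0.44]
```

```bash
python3 -m creep '[[-10,0,-1,0,0,0,255],[-15,0,-1,0,0,0,255],[-15,0,-1,0,0,0,255]]' | egrep 'force|pos|width' | tr '\n' ' '; python3 - <<'E'
from h import *
st()
s,T,o=take("wrist"); cv2.imwrite("pics/w16.png",s["color"])
for c,n in(("blue",(.583,-.25)),("green",(.585,-.319)),("red",(.581,-.179))): print(c,[ (b,ce,ray(s,T,[ce],0)[0][:2].round(4)) for b,ce in blobs(s["color"],c,60)])
print("pack",rectw(s,T,"blue",(.48,-.253)))
E
```

```text
tool_pos: [0.4781, -0.2549, -0.0019] wrist_force: [-0.3, 5.1, 10.6] width: 0.0137 t31.70 [ 0.4781 -0.2549 -0.0019] [-89.97  -0.35  92.13] F [-0.3  5.1 10.6] w0.0137 q [-0.6   0.18  1.64  0.    1.33 -2.21]
blue [([288, 199, 75, 105, 4684], [325.0, 238.9], array([ 0.4792, -0.2547])), ([307, 321, 37, 10, 330], [324.7, 326.0], array([ 0.5423, -0.2525])), ([314, 366, 28, 30, 820], [327.2, 380.4], array([ 0.5868, -0.249 ]))]
green [([173, 321, 15, 10, 126], [179.8, 325.1], array([ 0.5449, -0.3505]))]
red [([464, 322, 18, 9, 146], [472.7, 325.9], array([ 0.5388, -0.1516])), ([467, 367, 9, 33, 161], [470.8, 383.5], array([ 0.5862, -0.1458]))]
pack (array([ 490.6, -254.4,   84.2,   41.6]), 2.08, 5014)
```

View pics/w16.png

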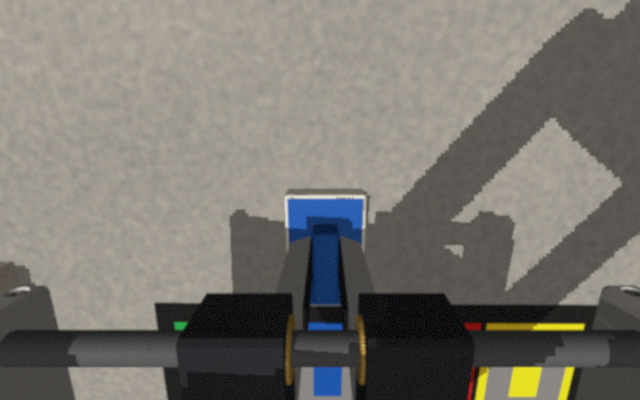

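```bash
python3 -m creep '[[0.5,0,-8,0,0,0,255],[0.5,0,-20,0,0,0,255],[1,0,-32,0,0,0,255],[1,0,-44,0,0,0,255],[1.5,0,-56,0,0,0,255]]' | egrep 'force|pos|width' | tr '\n' ' ';  python3 -m creep '[[0,0,-12,0,0,0,255],[0,0,-24,0,0,0,255],[0,0,-36,0,0,0,255],[0,0,-45,0,0,0,255],[0,0,-48,0,0,0,255]]' | egrep 'force|pos|width' | tr '\n' ' '; python3 - <<'E'
from h import *
robot.snapshot("scene");st(); go([.582,-.2495,-.0019],92.1)
s,T,o=take("wrist"); cv2.imwrite("pics/w17.png",s["color"])
E
```

```text
tool_pos: [0.531, -0.2538, -0.0019] wrist_force: [-7.6, -0.7, 10.8] width: 0.0137 tool_pos: [0.5792, -0.2519, -0.002] wrist_force: [-7.8, 1.3, 10.9] width: 0.0135 t33.05 [ 0.5794 -0.2519 -0.0019] [-89.63  -0.09  92.14] F [-5.7  0.1  9. ] w0.0138 q [-0.5   0.37  1.4  -0.    1.38 -2.11]
go [ 2.3 -0.1 -2.7] [-0.37  0.04  0.09]
```

View pics/w17.png

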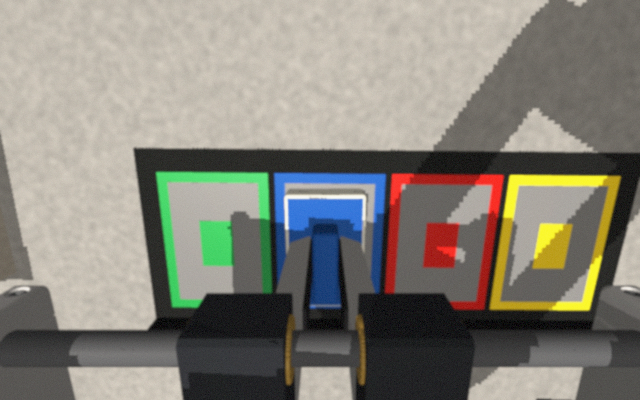

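```bash
python3 - <<'E'
from h import *
s,T,o=take("wrist")
print("corners",ray(s,T,[(274.5,172),(385.5,174),(157,172),(270,172),(507,176)],0)[:,:2], "tcp",o['tool_pos'])
for c in("green","yellow"):
    print(c,[(b,ce,ray(s,T,[ce],0)[0][:2].round(4)) for b,ce in blobs(s["color"],c,100)])
print("pack front corners",ray(s,T,[(285.5,195),(367,194)],.018)[:,:2])
E
```

```text
corners [[ 0.539  -0.2835]
 [ 0.5377 -0.217 ]
 [ 0.5417 -0.3537]
 [ 0.5391 -0.2862]
 [ 0.5362 -0.1439]] tcp [ 0.5794 -0.2519 -0.0019]
green [([155, 171, 118, 138, 3833], [212.1, 223.0], array([ 0.5726, -0.3223])), ([200, 221, 34, 45, 1369], [216.8, 242.9], array([ 0.5858, -0.32  ]))]
yellow [([488, 174, 134, 138, 5038], [552.4, 238.5], array([ 0.5749, -0.1082])), ([532, 223, 41, 46, 1468], [551.8, 245.9], array([ 0.5799, -0.1075]))]
pack front corners [[ 0.5485 -0.2749]
 [ 0.5463 -0.2297]]
```

```bash
python3 -m creep '[[2.5,0,-2,0,0,0,255],[2.5,-1,-2,0,0,0,255],[2.5,-1,-2,0,0,0,180],[2.5,-1,-2,0,0,0,174],[2.5,-1,-2,0,0,0,174]]' | egrep 'force|pos|width' | tr '\n' ' ';  python3 -m creep '[[0,-20,0,0,0,0,174],[0,-60,0,0,0,0,174],[0,-100,0,0,0,0,174],[0,-100,0,0,0,0,174]]' | egrep 'force|pos|width' | tr '\n' ' '; python3 - <<'E'
from h import *
st()
s,T,o=take("wrist"); cv2.imwrite("pics/w18.png",s["color"])
s,T,o=take("side"); cv2.imwrite("pics/s18.png",s["color"])
E
```

```text
tool_pos: [0.584, -0.2497, -0.0025] wrist_force: [0.7, 0.6, -0.6] width: 0.03 tool_pos: [0.5876, -0.252, 0.1051] wrist_force: [0.3, 0.8, 0.4] width: 0.0298 t34.27 [ 0.5876 -0.252   0.1051] [-90.57   0.32  92.12] F [0.3 0.8 0.4] w0.0298 q [-0.49  0.3   1.27  0.    1.56 -2.1 ]
```

View pics/w18.png

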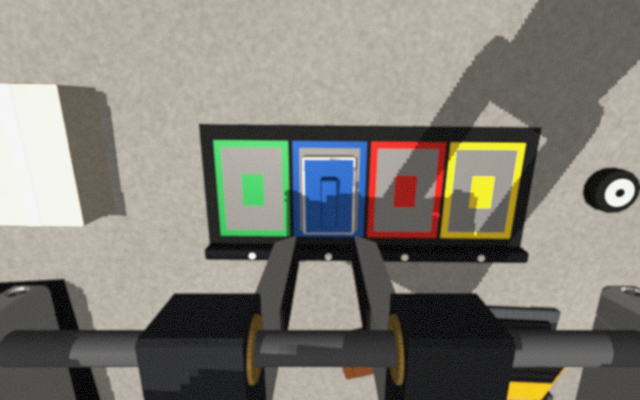

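View pics/s18.png

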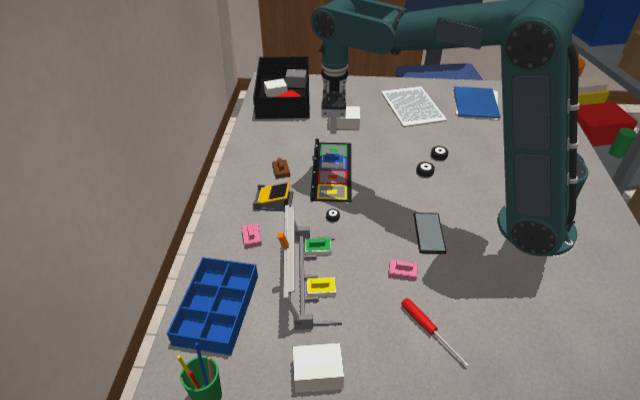

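Blue is squarely in its bay (px 329,195); green, yellow and the bar are unchanged. Yellow is next.

```bash
python3 -m creep '[[40,0,-1,0,0,0,174],[100,0,-3,0,0,0,174],[160,0,-4,0,-1,0,174],[220,0,-6,0,-2,0,174],[280,0,-8,0,-4.5,0,174]]' | egrep 'pos' ;  python3 -c "
from h import *
st(); go([.5836,.2557,.06],96.6)"
```

```text
tool_pos: [0.5805, 0.0316, 0.0962]
t35.00 [0.5805 0.0316 0.0962] [-89.79  -0.05  96.68] F [0.7 0.4 0.6] w0.0299 q [-0.04  0.19  1.42  0.    1.53 -1.73]
go [222.2  36.2 -29.3] [-0.21  0.08  0.05]
```

```bash
python3 -m creep '[[60,0,-7,0,0,0,174],[120,0,-15,0,0,0,174],[180,0,-23,0,0,0,174],[218,20,-28,0,0,0,174],[220,36,-29,0,0,0,174]]' | egrep 'pos' ;  python3 -m creep '[[0,10,0,0,0,0,174],[0,20,0,0,0,0,174]]' | egrep 'pos';  python3 - <<'E'
from h import *
robot.snapshot("side");st();s,T,o=take("wrist"); cv2.imwrite("pics/w19.png",s["color"]); print(rectw(s,T,"yellow",(.587,.256)),rectw(s,T,"green",(.605,.124)))
go([.5836,.2557,-.004],96.6)
E
```

```text
tool_pos: [0.5835, 0.2539, 0.0592]
tool_pos: [0.5855, 0.2499, 0.0413]
t35.92 [0.5848 0.2497 0.04  ] [-89.83   0.05  96.5 ] F [-1.   0.1 -0.5] w0.0297 q [ 0.31  0.34  1.35 -0.    1.45 -1.37]
(array([586.7, 255.8,  66.5,  42.1]), 6.41, 5101) (array([604.8, 123.2,  65.6,  41.6]), 7.07, 5193)
go [ 6.  44.8  0.5] [-0.16 -0.1  -0.04]
```

View pics/w19.png

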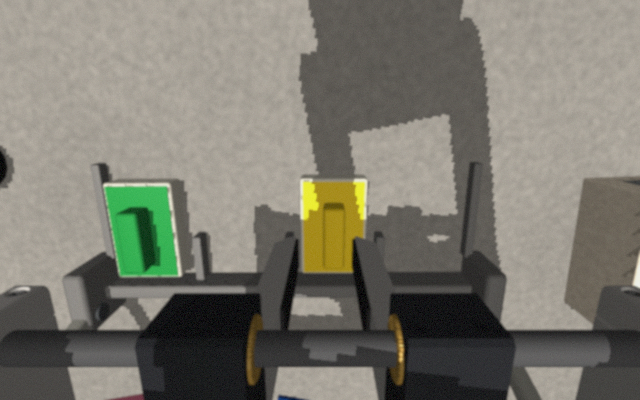

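```bash
python3 -m creep '[[6,20,0,0,0,0,174],[6,35,0,0,0,0,174],[6,43.5,0,0,0,0,174],[6,43.5,0,0,0,0,174]]' | egrep 'pos|force' |tr '\n' ' ';  python3 -m creep '[[0,0,0,0,0,0,255],[0,0,0,0,0,0,255],[0,0,0,0,0,0,255]]'| egrep 'pos|force|width' |tr '\n' ' '
```

```text
tool_pos: [0.5841, 0.2572, -0.0025] wrist_force: [-0.9, 0.6, -0.4] tool_pos: [0.5855, 0.2573, -0.0003] wrist_force: [0.2, -1.9, 1.1] width: 0.0135
```

```bash
python3 -m creep '[[0,1,6,0,0,0,255],[0,1,16,0,0,0,255],[0,1,28,0,0,0,255],[0,1,40,0,0,0,255],[0,1,54,0,0,0,255]]' | egrep 'force|pos|width' | tr '\n' ' '; python3 -m creep '[[0,0,14,0,0,0,255],[0,0,28,0,0,0,255],[0,0,42,0,0,0,255],[0,0,54,0,0,0,255],[0,0,60,0,0,0,255]]' | egrep 'force|pos|width' | tr '\n' ' '; python3 - <<'E'
from h import *
robot.snapshot("scene"); st(); s,T,o=take("wrist"); cv2.imwrite("pics/w20.png",s["color"])
go([.475,-.11,-.001],92.1)
E
```

```text
tool_pos: [0.5323, 0.2519, -0.0003] wrist_force: [1.0, 0.4, 2.2] width: 0.0136 tool_pos: [0.4725, 0.2451, -0.0003] wrist_force: [2.0, 1.0, 6.1] width: 0.014 t38.15 [ 0.4717  0.245  -0.0003] [-90.22  -0.07  96.65] F [ 3.3 -0.2  6.4] w0.0135 q [ 0.37  0.15  1.67  0.    1.32 -1.31]
go [-353.     0.1   37.8] [0.18 4.55 0.08]
```

View pics/w20.png

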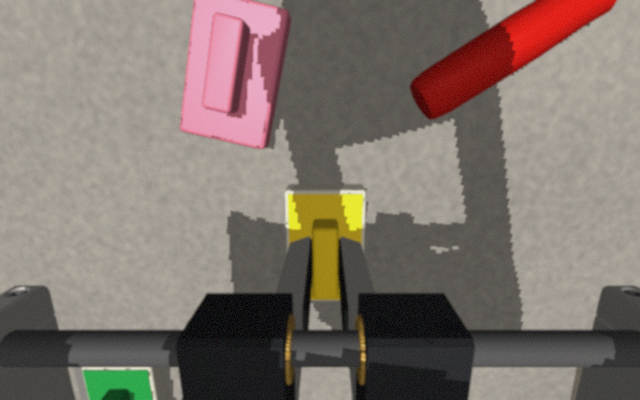

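```bash
python3 -m creep '[[-10,0,1,0,0,0,255],[-30,0,3,0,0,0,255],[-52,0,5,0,0,0,255],[-75,0,8,0,0,0,255],[-100,0,11,0,0,0,255]]' | egrep 'force|pos|width' | tr '\n' ' '; python3 -m creep '[[-25,0,3,0,0,0,255],[-50,0,5,0,0,0,255],[-75,0,8,0,0,0,255],[-100,0,11,0,0,0,255],[-125,0,14,0,0,0,255]]' | egrep 'force|pos|width' | tr '\n' ' '; python3 - <<'E'
from h import *
st(); go([.475,-.114,-.001],92.1)
E
```

```text
tool_pos: [0.4719, 0.1469, -0.0002] wrist_force: [0.3, 6.7, 9.5] width: 0.0138 tool_pos: [0.4727, 0.0214, -0.0002] wrist_force: [1.0, 7.9, 11.3] width: 0.0137 t39.45 [ 0.4727  0.0214 -0.0002] [-90.16  -0.43  96.65] F [ 1.   7.9 11.3] w0.0137 q [-0.08  0.03  1.8   0.01  1.31 -1.77]
go [-134.8   -0.3   13.4] [0.14 4.55 0.43]
```

```bash
python3 -m creep '[[-25,-0.5,2,0,1,0,255],[-50,-0.5,5,0,2,0,255],[-80,-0.5,8,0,3,0,255],[-108,-0.5,11,0,4,0,255],[-134,-0.5,13,0,4.6,0,255]]' | egrep 'force|pos|width' | tr '\n' ' '; python3 -m creep '[[0,0,0,0,0,0,255]]' >/dev/null; python3 - <<'E'
from h import *
st(); go([.578,-.109,-.001],92.1)
E
```

```text
tool_pos: [0.4748, -0.1129, -0.0002] wrist_force: [-0.8, 8.8, 13.3] width: 0.0135 t40.20 [ 0.475  -0.1167 -0.0003] [-90.04  -0.05  91.93] F [ 0.5 -0.1  8.4] w0.0136 q [-0.36  0.06  1.77  0.    1.31 -1.96]
go [   4.2    0.8 -103.2] [ 0.04 -0.17  0.05]
```

```bash
python3 -m creep '[[2,-0.5,-8,0,0,0,255],[4,-0.5,-20,0,0,0,255],[4,-0.5,-32,0,0,0,255],[4,-0.5,-45,0,0,0,255],[4,-0.5,-58,0,0,0,255]]' | egrep 'force|pos|width' | tr '\n' ' ';  python3 -m creep '[[0,0,-13,0,0,0,255],[0,0,-26,0,0,0,255],[0,0,-38,0,0,0,255],[0,0,-44,0,0,0,255],[0,0,-46,0,0,0,255]]' | egrep 'force|pos|width' | tr '\n' ' '; python3 - <<'E'
from h import *
robot.snapshot("scene");st(); go([.578,-.109,-.001],92.1)
s,T,o=take("wrist"); cv2.imwrite("pics/w21.png",s["color"])
for c in("green","red"):
    print(c,[(b,ce,ray(s,T,[ce],0)[0][:2].round(4)) for b,ce in blobs(s["color"],c,100)])
E
```

```text
tool_pos: [0.5282, -0.1096, -0.0003] wrist_force: [-10.1, 0.0, 16.2] width: 0.0138 tool_pos: [0.5744, -0.108, -0.0003] wrist_force: [-9.6, -0.9, 14.3] width: 0.0136 t41.50 [ 0.5746 -0.108  -0.0003] [-89.49  -0.08  92.05] F [-8.9 -0.1 12.7] w0.0136 q [-0.28  0.27  1.52 -0.    1.35 -1.89]
go [-1.1  0.7 -3.4] [-0.51 -0.05  0.08]
green [([0, 171, 56, 136, 1343], [30.6, 221.9], array([ 0.5715, -0.2924])), ([0, 226, 10, 38, 201], [2.9, 250.2], array([ 0.5913, -0.3136]))]
red [([149, 172, 119, 137, 4251], [206.6, 225.1], array([ 0.5697, -0.1824])), ([194, 221, 35, 46, 1454], [211.2, 243.4], array([ 0.5819, -0.1801]))]
```

View pics/w21.png

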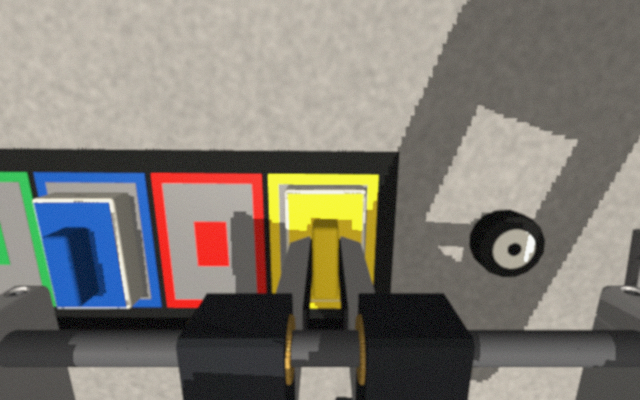

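```bash
python3 - <<'E'
from h import *
s,T,o=take("wrist")
f=ray(s,T,[(267.5,174),(379,175)],0)[:,:2]; p=ray(s,T,[(285,188),(366.5,187)],.018)[:,:2]
print(f,f.mean(0)+[.045,.0016],p,p.mean(0)+[.035,.0013],o['tool_pos'])
E
```

```text
[[ 0.5358 -0.144 ]
 [ 0.5339 -0.0766]] [ 0.5799 -0.1087] [[ 0.5401 -0.1314]
 [ 0.5378 -0.0861]] [ 0.5739 -0.1074] [ 0.5745 -0.108  -0.0003]
```

```bash
python3 -m creep '[[-1,0,-4,0,0,0,255],[-1.5,0,-7,0,0,0,255],[-1.5,-2,-7,0,0,0,255],[-1.5,-2,-7,0,0,0,174],[-1.5,-2,-7,0,0,0,174]]' | egrep 'force|pos|width' | tr '\n' ' ';  python3 -m creep '[[0,0,0,0,0,0,174],[0,-20,0,0,0,0,174],[0,-60,0,0,0,0,174],[0,-100,0,0,0,0,174],[0,-100,0,0,0,0,174]]' | egrep 'force|pos|width' | tr '\n' ' '; python3 - <<'E'
from h import *
st()
s,T,o=take("wrist"); cv2.imwrite("pics/w22.png",s["color"])
s,T,o=take("side"); cv2.imwrite("pics/s22.png",s["color"])
E
```

```text
tool_pos: [0.5851, -0.1096, -0.0002] wrist_force: [0.2, 0.6, -0.3] width: 0.0288 tool_pos: [0.5888, -0.1109, 0.1053] wrist_force: [0.3, 0.4, 0.4] width: 0.03 t42.85 [ 0.5888 -0.1109  0.1053] [-90.47   0.14  92.02] F [0.3 0.4 0.4] w0.0300 q [-0.28  0.21  1.38  0.    1.54 -1.89]
```

View pics/w22.png

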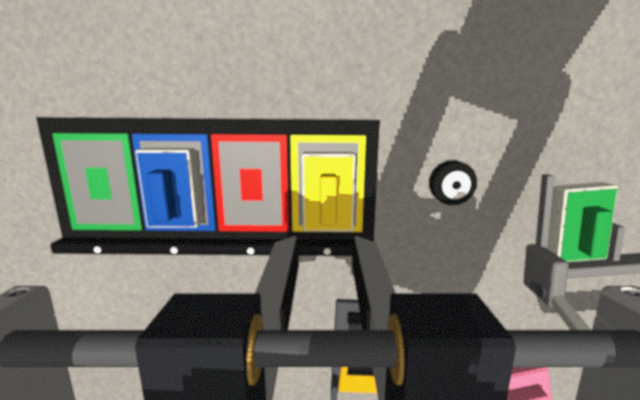

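View pics/s22.png

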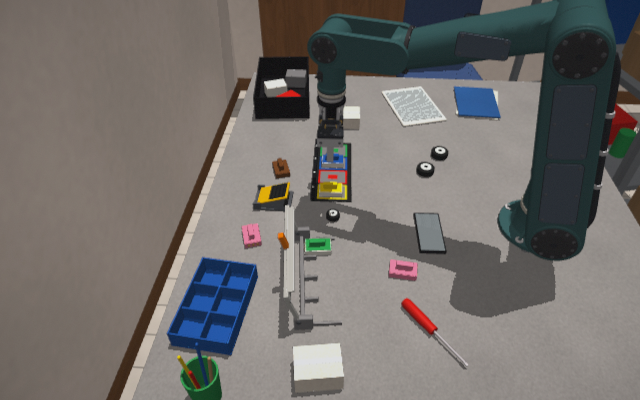

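```bash
cat >> h.py <<'E'
def bayrel(P,mid=(.5816,-.2140),yaw=2.0):
    a=np.deg2rad(yaw); d=np.array(P)-mid; return np.array([d[0]*np.cos(a)+d[1]*np.sin(a),-d[0]*np.sin(a)+d[1]*np.cos(a)])
E
python3 - <<'E'
from h import *
s,T,o=take("wrist"); cv2.imwrite("pics/w22c.png",cv2.resize(s["color"][110:260,120:390],None,fx=2.9,fy=3,interpolation=cv2.INTER_CUBIC))
for c,cc in (("green",None),("red",None)):
    print(c,[(b,ce,ray(s,T,[ce],0)[0][:2].round(4)) for b,ce in blobs(s["color"],c,100)])
print("pack_green",rectw(s,T,"green",(.605,.124)))
E
```

```text
green [([46, 137, 93, 101, 2387], [93.3, 184.9], array([ 0.582 , -0.3204])), ([81, 173, 26, 32, 679], [93.6, 188.5], array([ 0.5853, -0.3206])), ([563, 195, 55, 72, 3211], [589.4, 230.0], array([0.6089, 0.1401]))]
red [([207, 138, 81, 101, 2678], [248.3, 185.8], array([ 0.5778, -0.1799])), ([237, 174, 24, 33, 720], [248.5, 189.5], array([ 0.5812, -0.1798])), ([509, 368, 40, 21, 445], [527.0, 375.2], array([0.7743, 0.1129])), ([508, 391, 39, 9, 225], [529.5, 396.2], array([0.8015, 0.1209]))]
pack_green (array([604.1, 125.3,  65.2,  41.5]), 6.85, 3211)
```

View pics/w22c.png

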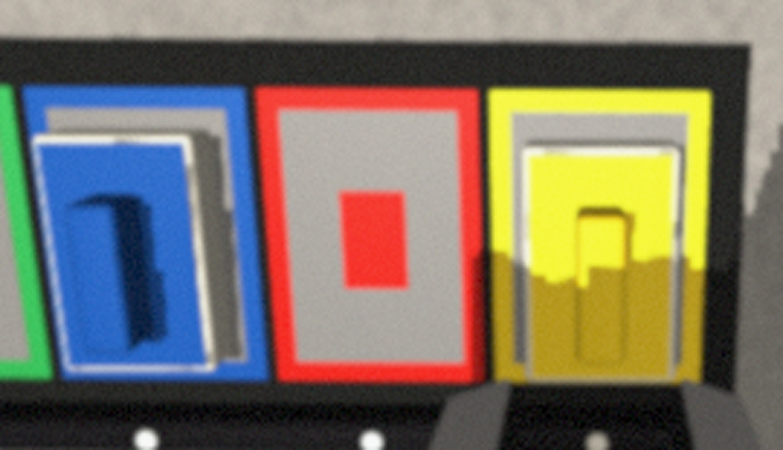

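```bash
python3 - <<'E'
from h import *
s,T,o=take("wrist")
f=lambda L:[(u/2.9+120,v/3+110) for u,v in L]
mid=None
fr=ray(s,T,f([(488,89),(713,92)]),0)[:,:2]; rr=ray(s,T,f([(255,87),(481,88)]),0)[:,:2]; rb=ray(s,T,f([(278,381),(484,381)]),0)[:,:2]
print("yellow bay front mid",fr.mean(0),"red bay c",(rr.mean(0)+rb.mean(0))/2, rr,rb)
yp=ray(s,T,f([(522,145),(683,145),(678,380),(528,378)]),.018)[:,:2]; print("yellow pack",yp,yp.mean(0))
bp=ray(s,T,f([(33,135),(188,136),(217,371),(65,371)]),.018)[:,:2]; print("blue pack",bp,bp.mean(0))
E
```

```text
yellow bay front mid [ 0.5332 -0.1096] red bay c [ 0.5803 -0.1785] [[ 0.536  -0.2135]
 [ 0.5338 -0.1456]] [[ 0.6269 -0.2109]
 [ 0.6246 -0.1441]]
yellow pack [[ 0.5475 -0.1318]
 [ 0.5458 -0.0856]
 [ 0.6152 -0.083 ]
 [ 0.6162 -0.1288]] [ 0.5812 -0.1073]
blue pack [[ 0.5497 -0.2718]
 [ 0.5484 -0.2275]
 [ 0.6174 -0.2236]
 [ 0.6191 -0.2698]] [ 0.5836 -0.2482]
```

Blue sits within 1 mm of its bay centre, yellow about 3 mm off (the margin is 10 mm). Green is next.

```bash
python3 -m creep '[[50,0,-2,0,0,0,174],[110,0,-8,0,-1.5,0,174],[170,0,-14,0,-3,0,174],[220,15,-20,0,-4.6,0,174],[234,40,-22,0,-4.6,0,174]]' | egrep 'pos' ;  python3 -m creep '[[0,20,0,0,0,0,174],[0,25,0,0,0,0,174],[0,25,0,0,0,0,174]]' | egrep 'pos';  python3 - <<'E'
from h import *
st();s,T,o=take("wrist"); cv2.imwrite("pics/w23.png",s["color"]); print(rectw(s,T,"green",(.605,.124)))
go([.6015,.124,-.003],96.8)
E
```

```text
tool_pos: [0.5992, 0.1278, 0.0593]
tool_pos: [0.5991, 0.1241, 0.0348]
t44.05 [0.5991 0.1241 0.0348] [-89.87  -0.    96.6 ] F [-0.9  0.5 -0.4] w0.0299 q [ 0.11  0.29  1.42  0.    1.43 -1.57]
(array([604.6, 124.3,  65.7,  41.2]), 7.8, 5207)
go [-0.2 38.9 -1.6] [-0.01 -0.22  0.  ]
```

View pics/w23.png

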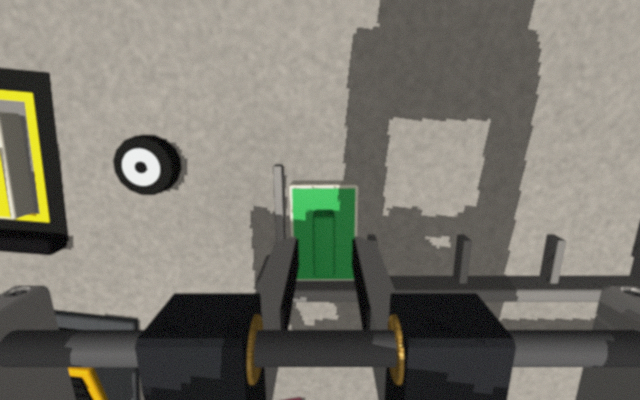

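```bash
python3 -m creep '[[-0.5,20,-2,0,0,0,174],[-0.5,32,-2,0,0,0,174],[-0.5,38.5,-2,0,0,0,174],[-0.5,38.5,-2,0,0,0,174]]' | egrep 'pos|force' |tr '\n' ' ';  python3 -m creep '[[0,0,0,0,0,0,255],[0,0,0,0,0,0,255],[0,0,0,0,0,0,255]]'| egrep 'pos|force|width' |tr '\n' ' '; python3 -m creep '[[0,0.7,6,0,0,0,255],[0,0.7,16,0,0,0,255],[0,0.7,28,0,0,0,255],[0,0.7,40,0,0,0,255],[0,0.7,54,0,0,0,255]]' | egrep 'force|pos|width' | tr '\n' ' '
```

```text
tool_pos: [0.6012, 0.124, -0.0037] wrist_force: [1.0, -0.6, 0.1] tool_pos: [0.6024, 0.1241, -0.0019] wrist_force: [-0.1, 1.0, 0.7] width: 0.0139 tool_pos: [0.549, 0.1181, -0.002] wrist_force: [6.1, -0.3, 16.3] width: 0.0137
```

```bash
python3 -m creep '[[0,-1,14,0,0,0,255],[0,-1,30,0,0,0,255],[0,-1,46,0,0,0,255],[0,-1,62,0,0,0,255],[0,-1,75,0,0,0,255]]' | egrep 'force|pos|width' | tr '\n' ' '; python3 - <<'E'
from h import *
st(); robot.snapshot("scene"); s,T,o=take("wrist"); cv2.imwrite("pics/w24.png",s["color"]); go([.478,-.3235,-.002],92.1)
E
```

```text
tool_pos: [0.4732, 0.1093, -0.0019] wrist_force: [0.4, -0.0, 0.5] width: 0.0137 t46.23 [ 0.4732  0.1093 -0.0019] [-90.07  -0.01  96.62] F [ 0.4 -0.   0.5] w0.0137 q [ 0.11  0.06  1.78  0.    1.31 -1.58]
go [-430.5    0.1   43.5] [-0.11  4.53  0.  ]
```

View pics/w24.png

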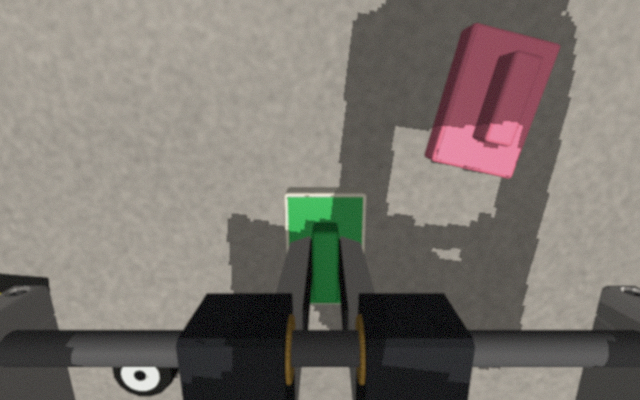

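```bash
python3 -m creep '[[-10,0.7,1,0,0,0,255],[-30,0.7,3,0,0,0,255],[-55,0.7,5,0,0,0,255],[-80,0.7,8,0,0,0,255],[-105,0.7,11,0,0,0,255]]' | egrep 'force|pos|width' | tr '\n' ' '; python3 -m creep '[[-25,0,3,0,0,0,255],[-50,0,5,0,0,0,255],[-75,0,8,0,0,0,255],[-100,0,10,0,0,0,255],[-125,0,13,0,0,0,255]]' | egrep 'force|pos|width' | tr '\n' ' ';python3 -m creep '[[-25,0,3,0,0,0,255],[-50,0,5,0,0,0,255],[-75,0,8,0,0,0,255],[-100,0,10,0,0,0,255],[-125,0,13,0,0,0,255]]' | egrep 'force|pos|width' | tr '\n' ' '; python3 - <<'E'
from h import *
st(); go([.478,-.3235,-.002],92.1)
E
```

```text
tool_pos: [0.474, 0.0069, -0.0019] wrist_force: [0.4, 9.2, 12.2] width: 0.0135 tool_pos: [0.4756, -0.1179, -0.0018] wrist_force: [0.6, 10.2, 13.2] width: 0.0139 tool_pos: [0.4772, -0.2427, -0.0018] wrist_force: [0.1, 10.2, 15.4] width: 0.0137 t48.20 [ 0.4772 -0.2427 -0.0018] [-90.01  -0.59  96.67] F [ 0.1 10.2 15.4] w0.0137 q [-0.58  0.17  1.65  0.01  1.33 -2.27]
go [-80.3  -0.6   8.6] [-0.02  4.57  0.59]
```

```bash
python3 -m creep '[[-25,-0.7,2,0,1.5,0,255],[-50,-0.7,5,0,3,0,255],[-70,-0.7,7,0,4.5,0,255],[-80,-0.7,8.5,0,4.5,0,255],[-81,-0.7,8.5,0,4.5,0,255]]' | egrep 'force|pos|width' | tr '\n' ' '; python3 - <<'E'
from h import *
st(); go([.583,-.3198,-.002],92.1)
E
```

```text
tool_pos: [0.4776, -0.325, -0.0018] wrist_force: [0.2, 7.2, 11.9] width: 0.0136 t48.83 [ 0.4776 -0.325  -0.0018] [-89.88  -0.48  92.11] F [ 0.2  7.2 11.9] w0.0136 q [-0.7   0.26  1.55  0.    1.35 -2.31]
go [   1.3   -0.  -105.5] [-0.12  0.01  0.48]
```

```bash
python3 -m creep '[[1,-0.7,-8,0,0,0,255],[1,-0.7,-20,0,0,0,255],[1,-0.7,-34,0,0,0,255],[1,-0.7,-48,0,0,0,255],[1,-0.7,-62,0,0,0,255]]' | egrep 'force|pos|width' | tr '\n' ' ';  python3 -m creep '[[0,0,-12,0,0,0,255],[0,0,-24,0,0,0,255],[0,0,-36,0,0,0,255],[0,0,-42,0,0,0,255],[0,0,-42,0,0,0,255]]' | egrep 'force|pos|width' | tr '\n' ' '; python3 - <<'E'
from h import *
robot.snapshot("scene");st(); go([.583,-.3198,-.002],92.1)
s,T,o=take("wrist"); cv2.imwrite("pics/w25.png",s["color"])
E
```

```text
tool_pos: [0.536, -0.3245, -0.0019] wrist_force: [-7.5, -0.2, 10.7] width: 0.0133 tool_pos: [0.5788, -0.3231, -0.0019] wrist_force: [-4.5, 0.7, 8.6] width: 0.0139 t50.12 [ 0.5789 -0.323  -0.0019] [-89.57  -0.16  92.11] F [-4.4 -0.7  7.5] w0.0139 q [-0.59  0.43  1.31 -0.    1.4  -2.2 ]
go [ 3.1  0.1 -4.2] [-0.43  0.01  0.16]
```

View pics/w25.png

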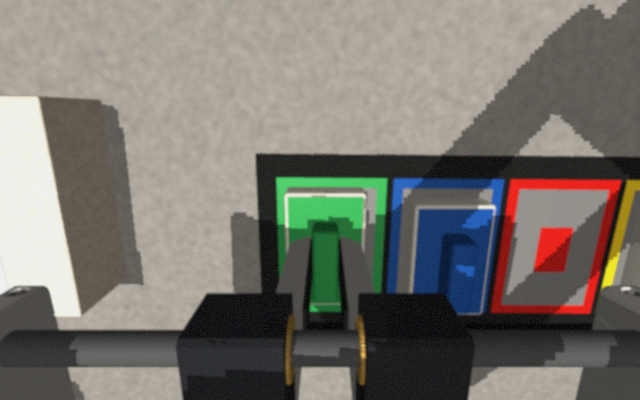

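```bash
python3 -m creep '[[1.5,0,-2,0,0,0,255],[2.5,0,-3,0,0,0,255],[2.5,-1,-3,0,0,0,255],[2.5,-1,-3,0,0,0,174],[2.5,-1,-3,0,0,0,174]]' | egrep 'force|pos|width' | tr '\n' ' ';  python3 -m creep '[[0,0,0,0,0,0,174],[0,-20,0,0,0,0,174],[0,-70,0,0,0,0,174],[0,-120,0,0,0,0,174],[0,-120,0,0,0,0,174]]' | egrep 'force|pos|width' | tr '\n' ' '; python3 - <<'E'
from h import *
st()
s,T,o=take("wrist"); cv2.imwrite("pics/w26.png",s["color"]);cv2.imwrite("pics/w26c.png",cv2.resize(s["color"][110:260,220:490],None,fx=2.9,fy=3,interpolation=cv2.INTER_CUBIC))
s,T,o=take("side"); cv2.imwrite("pics/s26.png",s["color"])
E
```

```text
tool_pos: [0.5845, -0.3201, -0.0023] wrist_force: [0.5, -0.5, -0.5] width: 0.0289 tool_pos: [0.589, -0.3236, 0.1282] wrist_force: [1.2, -0.1, 0.9] width: 0.0298 t51.42 [ 0.589  -0.3236  0.1282] [-90.67   0.47  92.13] F [ 1.2 -0.1  0.9] w0.0298 q [-0.59  0.36  1.14  0.    1.62 -2.19]
```

View pics/w26.png

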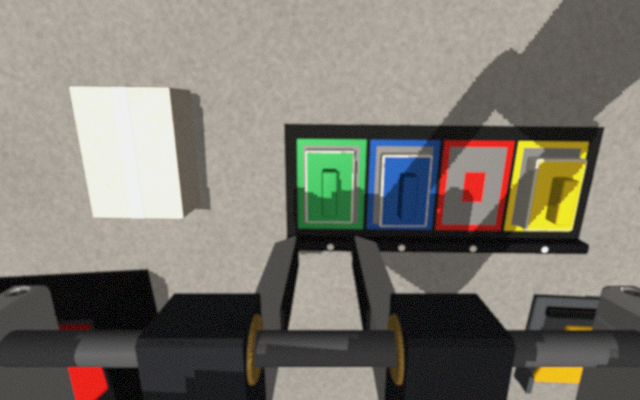

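View pics/s26.png

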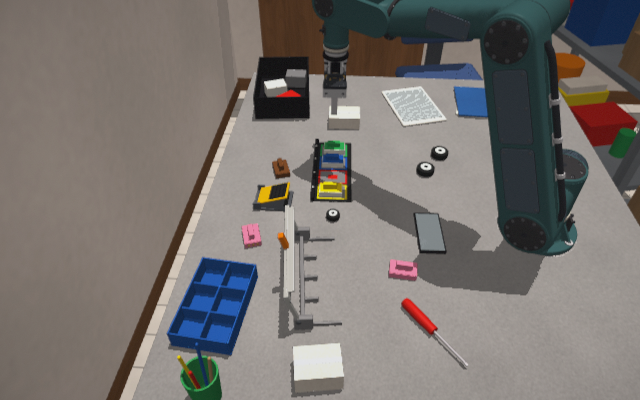

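All three packs are in their bays (no red pack exists), the cradle is empty and the bar is up. Now I'll bring the bar down by gripping the tab.

```bash
python3 - <<'E'
from h import *
st(); go([.681,.2326,.18],96.6)
for th in np.r_[1.85,np.arange(1.75,-.06,-.1),-0.05]:
    print("%.2f y %.1f z %.1f"%(th,-124*(np.sin(th)-np.sin(1.85)),124*(np.cos(th)-np.cos(1.85))))
E
```

```text
t51.52 [ 0.5862 -0.3218  0.1213] [-90.15   0.09  92.13] F [-0.   0.4 -1.2] w0.0299 q [-0.59  0.37  1.15  0.    1.62 -2.19]
go [ 550.4  -59.3 -115.5] [ 0.14 -4.47 -0.1 ]
1.85 y -0.0 z 0.0
1.75 y -2.8 z 12.1
1.65 y -4.4 z 24.4
1.55 y -4.8 z 36.8
1.45 y -3.9 z 49.1
1.35 y -1.8 z 61.3
1.25 y 1.5 z 73.3
1.15 y 6.0 z 84.8
1.05 y 11.6 z 95.9
0.95 y 18.3 z 106.3
0.85 y 26.0 z 116.0
0.75 y 34.7 z 124.9
0.65 y 44.2 z 132.9
0.55 y 54.4 z 139.9
0.45 y 65.3 z 145.8
0.35 y 76.7 z 150.7
0.25 y 88.5 z 154.3
0.15 y 100.7 z 156.8
0.05 y 113.0 z 158.0
-0.05 y 125.4 z 158.0
-0.05 y 125.4 z 158.0
```

```bash
python3 -m creep '[[20,-40,-3,0,0,0,160],[70,-50,-10,0,0,0,147],[130,-50,-20,0,0,0,147],[190,-50,-30,0,-1,0,147],[250,-50,-40,0,-2,0,147]]'|egrep 'pos'; python3 - <<'E'
from h import *
st(); go([.681,.2326,.18],96.6)
E
```

```text
tool_pos: [0.6152, -0.0682, 0.167]
t52.15 [ 0.6152 -0.0682  0.167 ] [-89.77  -0.08  94.14] F [ 0.1 -0.4  0. ] w0.0403 q [-0.2   0.25  1.21  0.    1.69 -1.85]
go [295.3 -12.9 -87.3] [-0.22 -2.46  0.08]
```

```bash
python3 -m creep '[[60,-12,-17,0,-1,0,147],[120,-12,-35,0,-2.4,0,147],[180,-12,-53,0,-2.4,0,147],[240,-12,-71,0,-2.4,0,147],[292,-12,-86,0,-2.4,0,147]]'|egrep 'pos'; python3 -m creep '[[0,0,0,0,0,0,147],[0,0,0,0,0,0,147]]'|egrep 'pos'; python3 - <<'E'
from h import *
st(); go([.681,.2326,.18],96.6)
s,T,o=take("wrist"); cv2.imwrite("pics/w27.png",s["color"])
print([(b,ce,ray(s,T,[ce],.155)[0].round(4)) for b,ce in blobs(s["color"],"orange",60)])
for th in(1.8,1.85,1.9): print(tabmask(s,T,th).min(0),tabmask(s,T,th).max(0))
E
```

```text
tool_pos: [0.6802, 0.2293, 0.1786]
tool_pos: [0.6803, 0.2267, 0.1792]
t53.02 [0.6803 0.2267 0.1792] [-89.79   0.06  96.53] F [ 0.2 -0.3  0.2] w0.0403 q [ 0.24  0.48  0.89 -0.    1.78 -1.44]
go [ 5.8 -0.8 -1.3] [-0.21 -0.07 -0.06]
[([324, 195, 24, 46, 993], [335.5, 218.0], array([0.675 , 0.2337, 0.155 ]))]
[321.4287 187.8887] [346.11   234.1009]
[321.4809 193.9805] [345.828 242.502]
[321.5367 199.8434] [345.5256 250.3077]
```

View pics/w27.png

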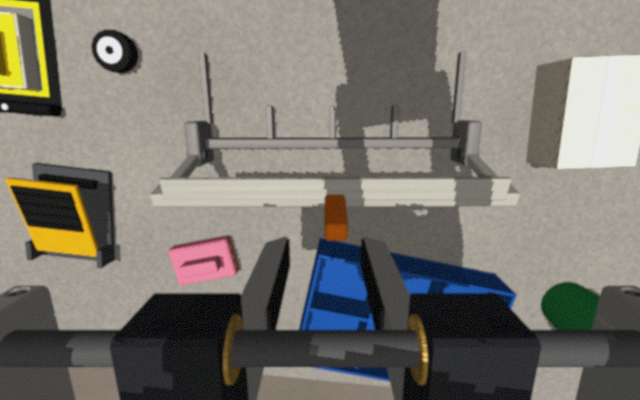

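```bash
python3 -m creep '[[6.5,10,0,0,0,0,147],[6.5,30,0,0,0,0,147],[6.5,50,0,0,0,0,147],[6.5,63,0,0,0,0,147],[6.5,63,0,0,0,0,147]]'|egrep 'pos|force'; python3 -m creep '[[0,0,0,0,0,0,255],[0,0,0,0,0,0,255],[0,0,0,0,0,0,255]]'|egrep 'pos|force|width'; python3 - <<'E'
from h import *
s,T,o=take("wrist"); cv2.imwrite("pics/w28.png",s["color"])
E
```

```text
tool_pos: [0.6795, 0.2327, 0.1166]
wrist_force: [0.0, -1.5, 0.5]
tool_pos: [0.6809, 0.2341, 0.1196]
wrist_force: [-0.6, 1.4, 1.7]
width: 0.0157
```

View pics/w28.png

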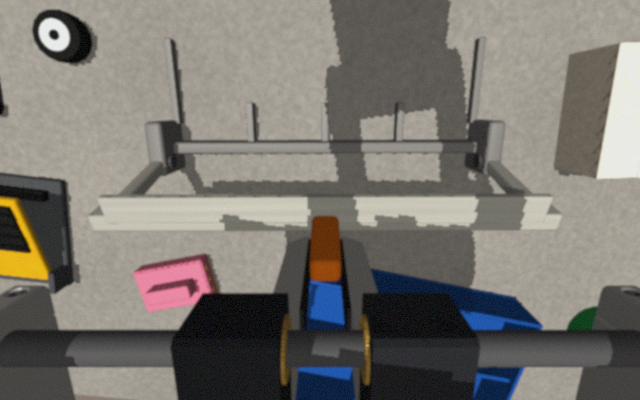

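The tab is gripped fully (15.7 mm). Following the arc down.

```bash
python3 -m creep '[[0,-2.8,12.1,0,0,0,255],[0,-4.4,24.4,0,0,0,255],[0,-4.8,36.8,0,0,0,255],[0,-3.9,49.1,0,0,0,255],[0,-1.8,61.3,0,0,0,255]]'|egrep 'pos|force|width' | tr '\n' ' '; python3 -m creep '[[0,3.3,12,0,0,0,255],[0,7.8,23.5,0,0,0,255],[0,13.4,34.6,0,0,0,255],[0,20.1,45,0,0,0,255],[0,27.8,54.7,0,0,0,255]]'|egrep 'pos|force|width'| tr '\n' ' '; python3 - <<'E'
from h import *
s,T,o=take("side"); cv2.imwrite("pics/s29.png",cv2.resize(s["color"][180:340,220:420],None,fx=3.7,fy=3.7,interpolation=cv2.INTER_CUBIC))
E
```

```text
tool_pos: [0.6191, 0.2269, 0.1214] wrist_force: [3.8, 2.2, 1.2] width: 0.0157 tool_pos: [0.5633, 0.2204, 0.0959] wrist_force: [-4.0, -0.2, 9.9] width: 0.0157
```

View pics/s29.png

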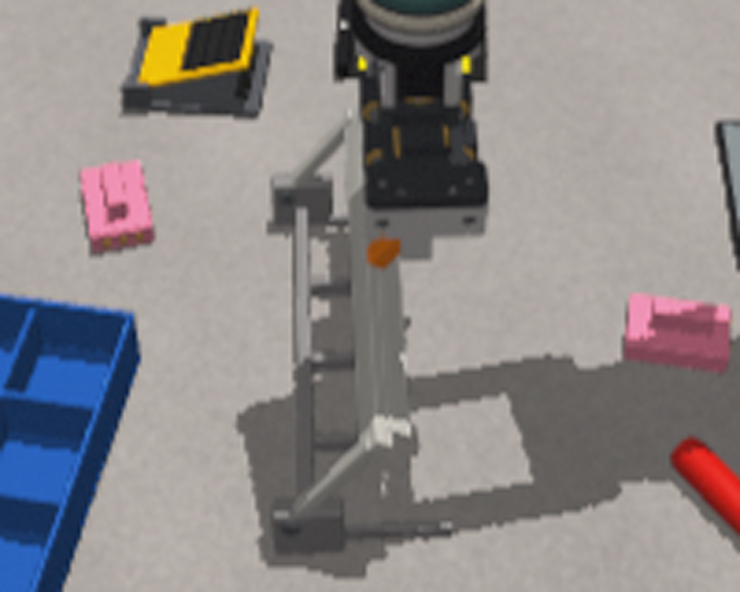

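```bash
python3 -m creep '[[0,8.7,8.9,0,0,0,255],[0,18.2,16.9,0,0,0,255],[0,28.4,23.9,0,0,0,255],[0,39.3,29.8,0,0,0,255],[0,50.7,34.7,0,0,0,255]]'|egrep 'pos|force|width' | tr '\n' ' '; python3 -m creep '[[0,11.8,3.6,0,0,0,255],[0,24,6.1,0,0,0,255],[0,34,7.3,0,0,0,255],[0,39,7.4,0,0,0,255]]'|egrep 'pos|force|width'| tr '\n' ' '; python3 - <<'E'
from h import *
s,T,o=take("side"); cv2.imwrite("pics/s30.png",cv2.resize(s["color"][180:340,220:420],None,fx=3.7,fy=3.7,interpolation=cv2.INTER_CUBIC))
E
```

```text
tool_pos: [0.5257, 0.2159, 0.0423] wrist_force: [-6.4, 0.7, 6.1] width: 0.0157 tool_pos: [0.5171, 0.2149, 0.0014] wrist_force: [-7.1, 0.3, 3.3] width: 0.0161
```

View pics/s30.png

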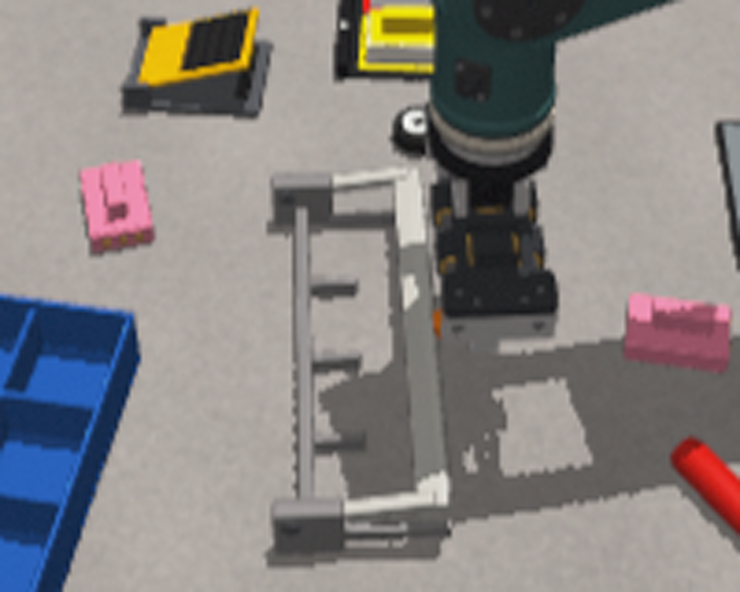

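```bash
for i in 1 2 3; do python3 -m creep '[[0,2,-1,0,0,0,255],[0,3,-1,0,0,0,255]]'|egrep 'pos|force|width'| tr '\n' ' '; done
```

```text
tool_pos: [0.5169, 0.2149, -0.0019] wrist_force: [-8.5, 0.9, 3.5] width: 0.0157 tool_pos: [0.517, 0.2149, -0.0052] wrist_force: [-9.8, 0.4, 3.4] width: 0.0158 tool_pos: [0.5173, 0.2149, -0.0086] wrist_force: [-10.0, 0.6, 2.1] width: 0.0155
```

```bash
for i in 1 2 3; do python3 -m creep '[[0,2,1,0,0,0,255],[0,3,1,0,0,0,255]]'|egrep 'pos|force|width'| tr '\n' ' '; done;  python3 - <<'E'
from h import *
s,T,o=take("side"); cv2.imwrite("pics/s31.png",cv2.resize(s["color"][180:340,220:420],None,fx=3.7,fy=3.7,interpolation=cv2.INTER_CUBIC))
E
```

```text
tool_pos: [0.5176, 0.215, -0.0111] wrist_force: [-8.8, 0.8, 3.2] width: 0.0157 tool_pos: [0.5177, 0.215, -0.0136] wrist_force: [-7.4, 0.5, 2.3] width: 0.0158 tool_pos: [0.518, 0.215, -0.0162] wrist_force: [-6.2, 0.8, 2.9] width: 0.0157
```

View pics/s31.png

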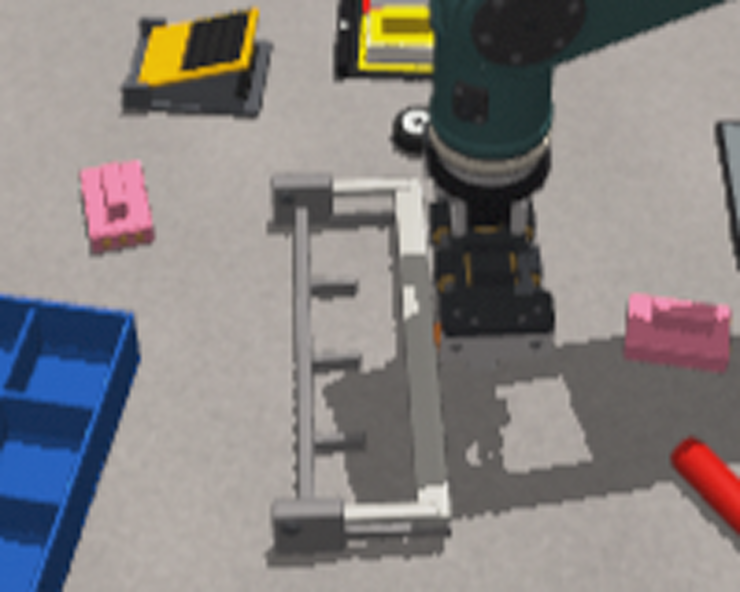

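```bash
for i in 1 2 3; do python3 -m creep '[[0,1.5,0.5,0,0,0,255],[0,2.5,1,0,0,0,255]]'|egrep 'pos|force|width'| tr '\n' ' '; done;  python3 - <<'E'
from h import *
s,T,o=take("side"); cv2.imwrite("pics/s32.png",cv2.resize(s["color"][180:340,220:420],None,fx=3.7,fy=3.7,interpolation=cv2.INTER_CUBIC))
E
```

```text
tool_pos: [0.5181, 0.2151, -0.0167] wrist_force: [-7.5, -0.3, 12.4] width: 0.0154 tool_pos: [0.5183, 0.2151, -0.0168] wrist_force: [-9.1, -1.5, 20.3] width: 0.0156 tool_pos: [0.5184, 0.2151, -0.0169] wrist_force: [-11.7, -3.0, 28.6] width: 0.0158
```

The bar has hit its lower stop (the force rose sharply at TCP z = −0.017). Releasing straight from there.

```bash
python3 -m creep '[[0,-3,0,0,0,0,255],[0,-3,0,0,0,0,147],[0,-3,0,0,0,0,147],[0,-3,0,0,0,0,147]]'|egrep 'pos|force|width'| tr '\n' ' '; python3 -m creep '[[0,-20,0,0,0,0,147],[0,-70,0,0,0,0,147],[0,-120,0,0,0,0,147],[0,-170,0,0,0,0,147],[0,-170,30,0,0,0,147]]'|egrep 'pos|force|width'| tr '\n' ' ';  python3 - <<'E'
from h import *
robot.snapshot("scene");st()
s,T,o=take("wrist"); cv2.imwrite("pics/w33.png",s["color"])
print(blobs(s["color"],"orange",60)); 
for th in(0,.05,.1,.15): print(th,tabmask(s,T,th).min(0),tabmask(s,T,th).max(0))
s,T,o=take("side"); cv2.imwrite("pics/s33.png",s["color"]); look(["bar_tab","bar_hinge"],"side")
print(blobs(s["color"],"orange",60)); 
for th in(0,.05,.1,.15): print(th,tabmask(s,T,th).min(0),tabmask(s,T,th).max(0))
E
```

```text
tool_pos: [0.5193, 0.2148, -0.0207] wrist_force: [-0.3, 0.1, 0.1] width: 0.0391 tool_pos: [0.494, 0.2125, 0.1552] wrist_force: [-1.1, -0.1, -0.4] width: 0.04 t60.12 [0.4884 0.212  0.1527] [-90.06  -0.04  96.54] F [-3.6  0.6 -0.7] w0.0398 q [ 0.3   0.05  1.46  0.    1.63 -1.38]
[([317, 208, 17, 43, 681], [324.5, 229.0])]
0 [314.8143 206.8356] [331.2096 250.7097]
0.05 [314.6194 208.4741] [331.3474 252.9879]
0.1 [314.4203 210.5293] [331.4885 255.552 ]
0.15 [314.2176 213.0197] [331.6326 258.4052]
side bar_tab [(0.95, [0.5231, 0.217, 0.026]), (0.65, [0.5852, -0.3216, 0.0209]), (0.54, [0.5866, -0.32, -0.0024])]
side bar_hinge [(0.85, [0.6511, 0.2252, 0.0344])]
[([259, 0, 165, 75, 8954], [333.1, 31.1]), ([619, 60, 16, 13, 99], [627.1, 65.7]), ([107, 79, 144, 321, 2873], [170.4, 255.5]), ([569, 91, 52, 16, 152], [606.7, 98.1]), ([273, 158, 17, 20, 241], [280.8, 168.2]), ([337, 267, 18, 8, 125], [345.7, 270.6])]
0 [337.5503 265.166 ] [355.0741 274.3753]
0.05 [337.5862 263.3602] [355.0725 273.1183]
0.1 [337.4001 261.5518] [355.195  271.8544]
0.15 [337.1136 259.7452] [355.1753 270.5868]
```

View pics/s33.png

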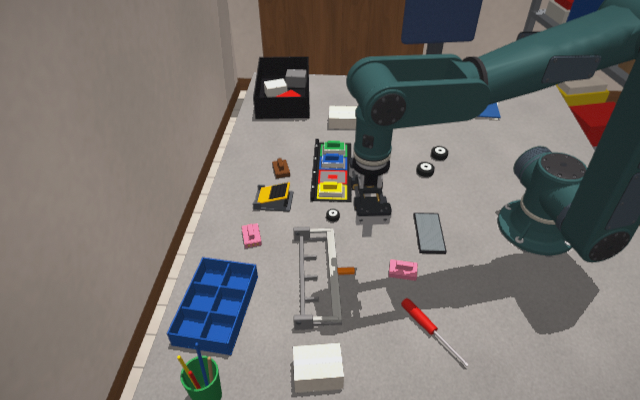

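View pics/w33.png

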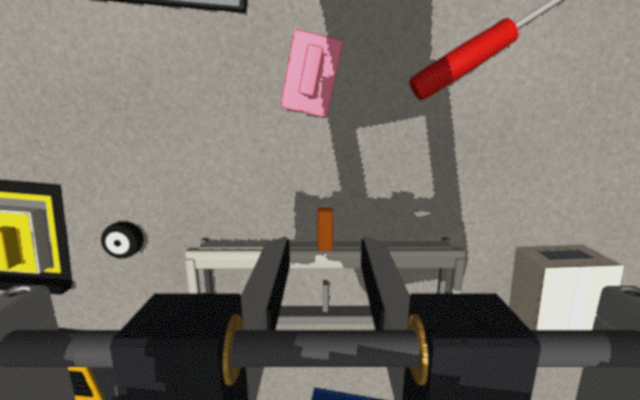

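The bar model fits an angle of 0 in both cameras, so it is fully down. Now over to the pedal, checking the packs on the way.

```bash
python3 - <<'E'
from h import *
go([.62,-.08,.16],92)
E
python3 -m creep '[[-55,0,-20,0,1,0,200],[-110,0,-42,0,2,0,255],[-165,0,-63,0,3,0,255],[-220,0,-84,0,4,0,255],[-275,-6,-100,0,4.6,0,255]]'|egrep 'pos'; python3 - <<'E'
from h import *
go([.62,-.08,.16],92)
E
```

```text
go [-304.5  -10.9  -95.6] [-0.08  4.51 -0.02]
tool_pos: [0.6216, -0.052, 0.1537]
go [-27.9  -6.3   2.6] [-0.2  -0.13  0.05]
```

```bash
python3 -m creep '[[0,0,0,0,0,0,255],[0,0,0,0,0,0,255]]'|egrep 'pos'; python3 - <<'E'
from h import *
st(); s,T,o=take("wrist"); cv2.imwrite("pics/w34.png",s["color"]); look(["pedal_pad"],"wrist")
s,T,o=take("side"); look(["pedal_pad"],"side")
cv2.imwrite("pics/s34.png",cv2.resize(s["color"][120:230,230:370],None,fx=5,fy=5,interpolation=cv2.INTER_CUBIC))
E
```

```text
tool_pos: [0.6209, -0.0499, 0.1547]
t61.20 [ 0.6209 -0.0499  0.1547] [-89.87  -0.07  91.88] F [-0.1 -0.  -0.9] w0.0004 q [-0.17  0.26  1.22  0.    1.66 -1.78]
wrist pedal_pad []
side pedal_pad [(0.84, [0.7207, -0.0528, 0.0488]), (0.52, [0.584, -0.251, -0.0051]), (0.52, [0.5256, 0.2165, 0.031])]
```

View pics/w34.png

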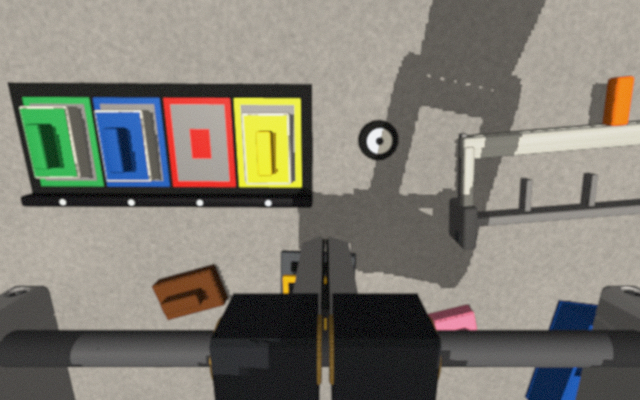

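View pics/s34.png

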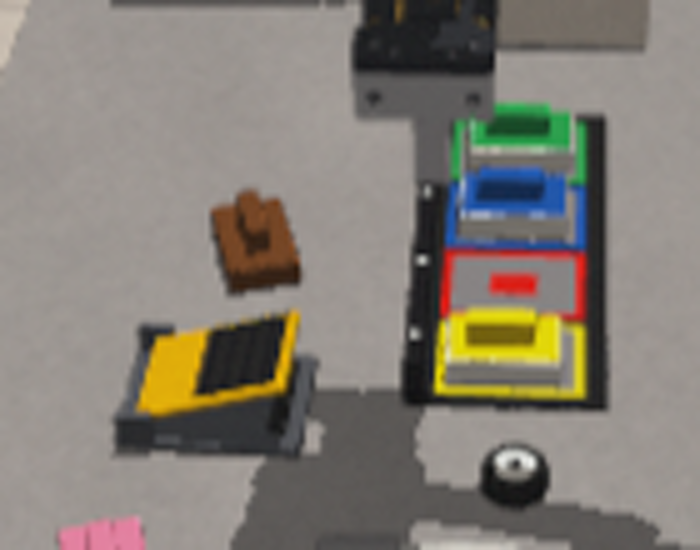

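```bash
python3 - <<'E'
from h import *
s,T,o=take("scene")
cv2.imwrite("pics/sc35.png",cv2.resize(s["color"][200:300,250:360],None,fx=6,fy=6,interpolation=cv2.INTER_CUBIC))
print("free edge",ray(s,T,[(305.6,230.2),(293.5,230.2),(319,230)],.049)[:,:2],"tread c",ray(s,T,[(306.2,240.8)],.042)[:,:2])
s,T,o=take("side")
f=lambda u,v:(u/5+230,v/5+120)
print("side tread c",ray(s,T,[f(243,357)],.042)[:,:2],"free edge mid",ray(s,T,[f(290,348)],.049)[:,:2])
E
```

```text
free edge [[ 0.7074 -0.0542]
 [ 0.7061 -0.0867]
 [ 0.7082 -0.0182]] tread c [[ 0.7366 -0.0532]]
side tread c [[ 0.7333 -0.0504]] free edge mid [[ 0.7056 -0.0523]]
```

View pics/sc35.png

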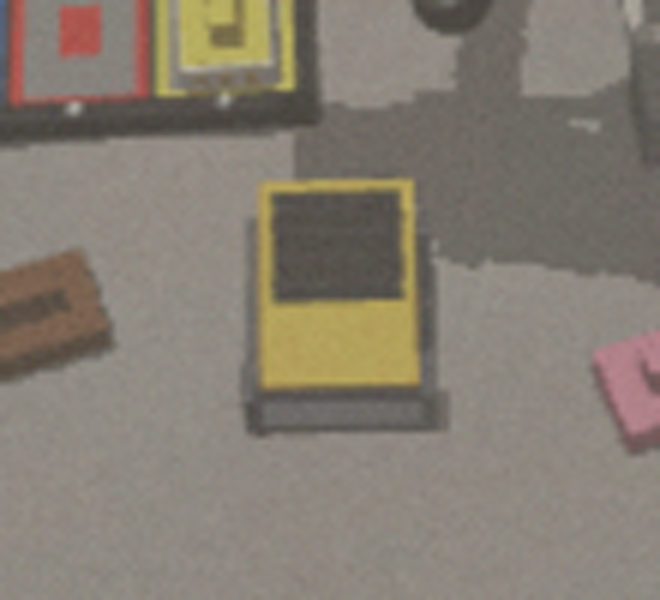

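```bash
python3 - <<'E'
from h import *
st(); go([.724,-.0535,.05],92)
E
python3 -m creep '[[-2,20,-40,0,0,0,255],[-4,50,-85,0,0,0,255],[-7,85,-103,0,0,0,255],[-7,104,-103,0,0,0,255],[-7,104,-103,0,0,0,255]]'|egrep 'pos|force'; python3 - <<'E'
from h import *
st(); go([.724,-.0535,.04],92)
s,T,o=take("wrist"); cv2.imwrite("pics/w36.png",s["color"])
s,T,o=take("side"); cv2.imwrite("pics/s36.png",cv2.resize(s["color"][120:230,230:370],None,fx=5,fy=5,interpolation=cv2.INTER_CUBIC))
E
```

```text
t61.50 [ 0.6209 -0.0487  0.1563] [-90.01  -0.01  92.02] F [-0.6  0.1 -0. ] w0.0002 q [-0.17  0.26  1.22  0.    1.66 -1.78]
go [  -8.4  106.3 -102.9] [0.01 0.02 0.01]
tool_pos: [0.7223, -0.0528, 0.05]
wrist_force: [-1.7, 0.2, 0.6]
t62.12 [ 0.7223 -0.0528  0.05  ] [-89.73  -0.05  91.95] F [-1.7  0.2  0.6] w0.0004 q [-0.15  0.53  1.07  0.    1.55 -1.76]
go [-0.8 10.  -1.8] [-0.27 -0.05  0.05]
```

View pics/w36.png

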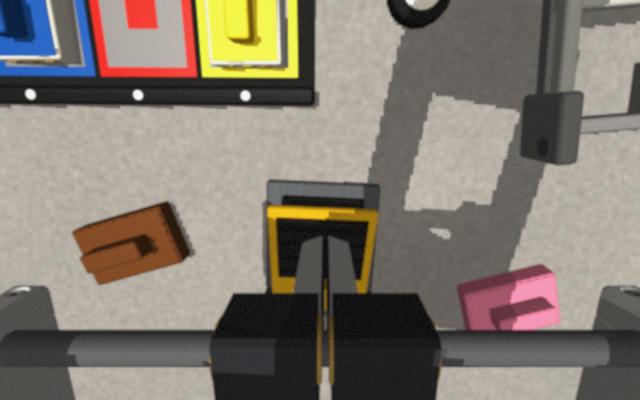

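View pics/s36.png

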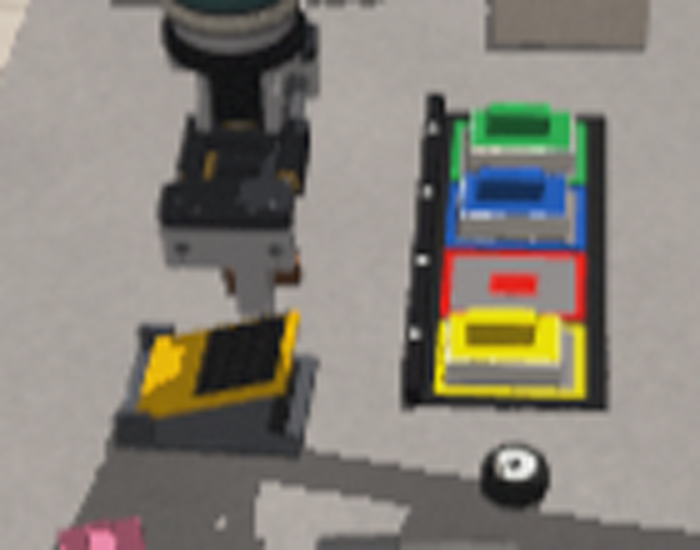

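```bash
python3 -m creep '[[0,15,-2,0,0,0,255],[0,28,-2,0,0,0,255],[0,32,-2,0,0,0,255]]'|egrep 'pos|force'| tr '\n' ' '; for i in 1 2 3 4 5; do python3 -m creep '[[0,3,0,0,0,0,255],[0,5,0,0,0,0,255]]'|egrep 'pos|force'| tr '\n' ' '; done
```

```text
tool_pos: [0.7252, -0.0534, 0.0191] wrist_force: [-1.6, 0.0, 4.4] tool_pos: [0.7266, -0.0536, 0.0163] wrist_force: [-2.0, -0.0, 5.2] tool_pos: [0.7263, -0.0536, 0.0113] wrist_force: [-2.9, -0.1, 5.9] tool_pos: [0.7259, -0.0536, 0.0066] wrist_force: [-5.1, 0.5, 7.0] tool_pos: [0.7257, -0.0536, 0.0019] wrist_force: [-6.3, 0.2, 9.0] tool_pos: [0.7255, -0.0537, -0.0014] wrist_force: [-8.5, 0.6, 16.5]
```

```bash
python3 -m creep '[[0,2,0,0,0,0,255],[0,2.5,0,0,0,0,255],[0,2.5,0,0,0,0,255],[0,2.5,0,0,0,0,255]]'|egrep 'pos|force'| tr '\n' ' ';  python3 - <<'E'
from h import *
s,T,o=take("side"); cv2.imwrite("pics/s37.png",cv2.resize(s["color"][120:230,230:370],None,fx=5,fy=5,interpolation=cv2.INTER_CUBIC)); st()
E
python3 -m creep '[[0,-12,0,0,0,0,255],[0,-30,0,0,0,0,255],[0,-70,0,0,0,0,255],[0,-120,0,0,0,0,255],[0,-160,30,0,0,0,255]]'|egrep 'pos|force'| tr '\n' ' '; python3 -m creep '[[0,0,60,0,0,0,255],[0,0,90,0,0,0,255],[0,0,90,0,0,0,255],[0,0,90,0,0,0,255]]'|egrep 'pos|force'| tr '\n' ' ';  python3 - <<'E'
from h import *
st();s,T,o=take("wrist"); cv2.imwrite("pics/w38.png",s["color"])
s,T,o=take("side"); cv2.imwrite("pics/s38.png",s["color"]); print([b for b in blobs(s["color"],"orange",60) if 320<b[1][0]<360])
E
```

```text
tool_pos: [0.7255, -0.0537, -0.0015] wrist_force: [-10.4, 0.8, 20.6] t64.40 [ 0.7255 -0.0537 -0.0015] [-89.99   0.04  91.92] F [-11.3   1.5  19.1] w0.0002 q [-0.15  0.56  1.12 -0.    1.46 -1.76]
tool_pos: [0.6969, -0.0544, 0.1532] wrist_force: [-1.2, -0.6, 0.4] tool_pos: [0.6071, -0.0575, 0.1525] wrist_force: [0.4, 0.1, 1.1] t65.53 [ 0.6071 -0.0575  0.1525] [-90.03  -0.01  91.92] F [0.4 0.1 1.1] w0.0006 q [-0.19  0.23  1.27  0.    1.65 -1.79]
[([337, 267, 18, 8, 125], [345.5, 270.1])]
```

View pics/s37.png

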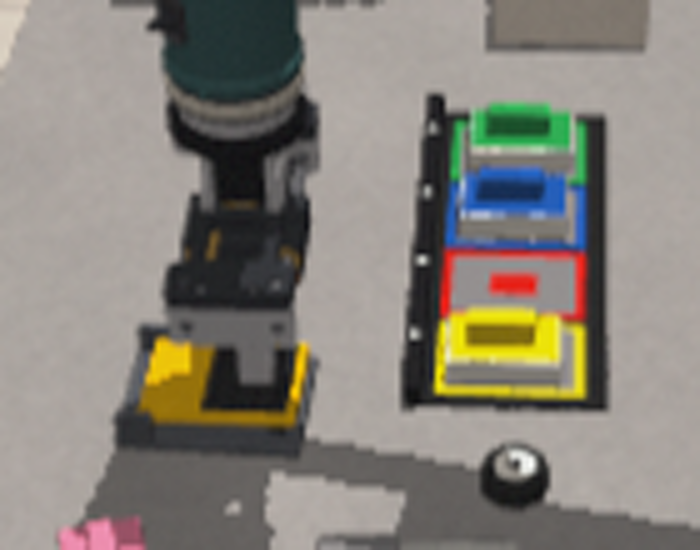

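View pics/s38.png

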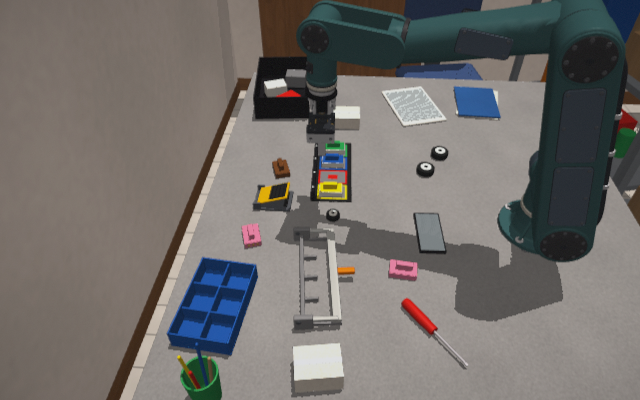

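View pics/w38.png

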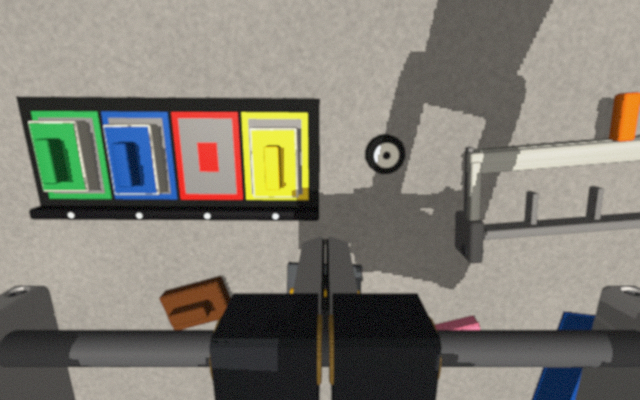

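The pedal went to its stop (force jumped to 20 N) and came back up, with the bar down. One last enlarged check of the packs before handing in.

```bash
python3 - <<'E'
from h import *
s,T,o=take("wrist"); cv2.imwrite("pics/w39c.png",cv2.resize(s["color"][90:225,10:330],None,fx=2.5,fy=4,interpolation=cv2.INTER_CUBIC))
# predicted outlines of packs centred in bays
a=np.deg2rad(2.0); ex=np.array([np.cos(a),np.sin(a)]);ey=np.array([-np.sin(a),np.cos(a)])
k=cv2.resize(s["color"][90:225,10:330],None,fx=2.5,fy=4,interpolation=cv2.INTER_CUBIC)
red=[ce for b,ce in blobs(s["color"],"red",100) if b[4]<1500 and 90<ce[1]<225]; print(red)
rc=ray(s,T,[(207.5,156.5)],0)[0][:2]; print(rc)
for j in(-2,-1,0,1):
    c=rc+ey*.07*j
    for (hx,hy,z,col) in((.045,.033,0,(255,255,255)),(.035,.023,.018,(255,0,255))):
        P=[np.r_[c+ex*sx*hx+ey*sy*hy,z] for sx,sy in((-1,-1),(-1,1),(1,1),(1,-1))]
        q=(proj(s,T,P)-[10,90])*[2.5,4]; cv2.polylines(k,[q.astype(np.int32)],True,col,1)
cv2.imwrite("pics/w39o.png",k)
E
```

```text
[[207.5, 156.4]]
[ 0.5812 -0.1801]
```

View pics/w39o.png

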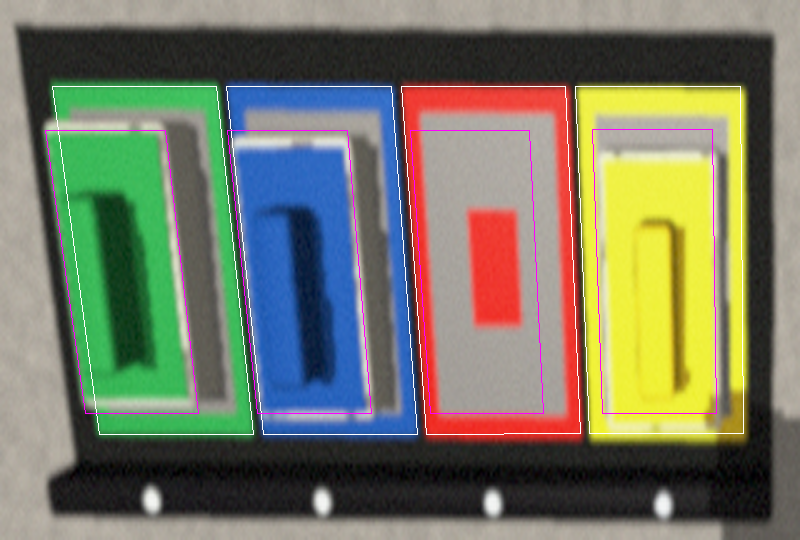

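```bash
python3 - <<'E'
from h import *
print(robot.close_job()); st()
E
```

```text
the job is handed in; nothing more can be done
None
the job is handed in; nothing more can be done
```

The job is handed in, about 66 s into the run. The green, yellow and blue packs are on the bays of their own colours, and no red pack was present. I swung the bar fully up, slid each pack along the table into place, swung the bar down to its stop, then pressed the pedal to its stop and let it up.

**Last checks before handing in:**
- **Packs:** All three lie inside their bays, long way along. Blue is within about 1–2 mm of its bay centre and green about 2 mm. Yellow sits about 5 mm toward the far end, against a 10 mm margin. An earlier picture put it at 3 mm. I left it there because moving it after the pedal press would have broken the order.
- **Bar:** It fits 0 rad (fully down) in both the side and wrist views, and the force rose to 28 N at the stop.
- **Pedal:** It stopped about 20 mm down, with the force rising to 20 N. The side picture shows it back up.
- **Other things:** I did not touch the wheel, cartons or look-alikes, and the robot was clear of everything.

**What went wrong on the way:**
- **Fingertip offset:** The real fingertips end 25 mm short of the reported TCP. Because of that:
  - the first grip on the bar slipped;
  - the first grip on the green pack closed above its rib;
  - closed fingertips pressed on that rib with about 17 N;
  - the bar was dragged partly back once.

  I measured the offset by touching the table, then redid those steps.
- **Networks:** They found nothing in the scene camera's pictures. I used the side and wrist cameras and my own projections instead.
- **Downward force:** I kept up to about 16 N on the packs while sliding them, and their measured height stayed constant.

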